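Pack the used beakers into the bayonet-lidded return drum

TASK

Clear the testing desk's used steel beakers into the return drum: turn the drum's lid anticlockwise until its lugs reach the slots, lift it off and stand it upright on the round rubber mat. Then put every beaker on the desk into the drum's well, upright and nested one inside the other in order of size. Finally put the lid back on and turn it clockwise, all the way to its stop, so that it is locked; leave everything else on the desk where it is.

Things in the scene. Friction and masses are not known exactly. Their poses are not given: they have to be found in the camera images.
- drum: Return drum: round steel pan fixed to the table, 212 mm outside diameter, 70 mm tall. Origin: centre of its underside, z up. In its middle a round well for the beakers. Its wall carries a flat inward collar (62 to 70 mm above the origin, free opening 168 mm diameter), cut by two opposite slots centred on the drum's own +x and -x.
- drum_well (a point): Centre of the floor of the drum's well, 8 mm above the drum's origin. The well is 134 mm in diameter, 42 mm deep up to the ledge.
- drum_ledge (a point): On the drum's axis, 50 mm above its origin: height of the flat ledge round the well, under the collar, where the lid's lower edge rests. Stops under the collar let a seated lid turn only between 66 degrees clockwise of the slots, seen from above (locked), and 5 degrees anticlockwise past the slots' centres. Lugs are wholly under the collar beyond 43 degrees.
- drum_slot (a point): Middle of the slot on the drum's own +x, 90 mm from the axis, at the collar's top (70 mm up). The slots are open from above, about 75 mm (52 degrees) wide; the other is opposite.
- lid: Loose lid, about 0.45 kg: hollow aluminium bell, 156 mm diameter, 89 mm tall (84 inside), open below. Origin: centre of its lower edge, z up; seated it lies at the drum's ledge. Starts locked: lugs under the collar, 50 to 64 degrees clockwise of the slots. Turns easily on the ledge, lifts only 4 mm until turned anticlockwise to within 5 degrees of the slots' centres. Same after half a turn.
- lid_bar (a point): Centre of the black grip bar over the lid's top, on the lid's axis, 122 mm above its lower edge. The bar runs along the lid's own x, in line with the lugs: 100 mm long, 16 mm thick, 30 mm high (107 to 137 mm above the lower edge), on two feet 35 mm either side of the axis.
- lid_lug (a point): Middle of the lug on the lid's own +x, 83 mm from its axis, 4 mm above its lower edge; the other is opposite. Each lug is 48 mm wide, 8 mm thick and reaches 93 mm from the axis. The bell passes the collar with 6 mm to spare all round.
- mat: Flat round black rubber mat fixed to the table, 200 mm diameter, 2 mm thick, where the lid is stood while the drum is open. Origin: centre of its underside (the table).
- beaker_a: Largest steel beaker (absent in some starts), about 220 g, open top, weighted foot, 118 mm outside diameter at the rim, 3 mm narrower in radius at the foot; wall 3 mm, floor 4 mm, rim 55 mm above its underside. A flat upright tab on the rim is its handle. Origin: centre of the underside, z up; stands on the table at z = 0.
- beaker_a_tab (a point): Grip point of that beaker's tab, 85 mm above its underside, 59 mm from its axis along its own +x. The tab rises from 55 to 105 mm above the underside; 8 mm thick radially, 24 mm wide. Tabs of nested beakers need different directions to leave the fingers room.
- beaker_b: Second largest steel beaker (absent in some starts), about 170 g, open top, weighted foot, 94 mm outside diameter at the rim, 3 mm narrower in radius at the foot; wall 3 mm, floor 4 mm, rim 55 mm above its underside. A flat upright tab on the rim is its handle. Origin: centre of the underside, z up; stands on the table at z = 0.
- beaker_b_tab (a point): Grip point of that beaker's tab, 85 mm above its underside, 47 mm from its axis along its own +x. The tab rises from 55 to 105 mm above the underside; 8 mm thick radially, 24 mm wide. Tabs of nested beakers need different directions to leave the fingers room.
- beaker_c: Third largest steel beaker (absent in some starts), about 130 g, open top, weighted foot, 70 mm outside diameter at the rim, 3 mm narrower in radius at the foot; wall 3 mm, floor 4 mm, rim 55 mm above its underside. A flat upright tab on the rim is its handle. Origin: centre of the underside, z up; stands on the table at z = 0.
- beaker_c_tab (a point): Grip point of that beaker's tab, 85 mm above its underside, 35 mm from its axis along its own +x. The tab rises from 55 to 105 mm above the underside; 8 mm thick radially, 24 mm wide. Tabs of nested beakers need different directions to leave the fingers room.
- beaker_d: Smallest steel beaker (absent in some starts), about 100 g, open top, weighted foot, 47 mm outside diameter at the rim, 3 mm narrower in radius at the foot; wall 3 mm, floor 4 mm, rim 55 mm above its underside. A flat upright tab on the rim is its handle. Origin: centre of the underside, z up; stands on the table at z = 0.
- beaker_d_tab (a point): Grip point of that beaker's tab, 85 mm above its underside, 23.5 mm from its axis along its own +x. The tab rises from 55 to 105 mm above the underside; 8 mm thick radially, 24 mm wide. Tabs of nested beakers need different directions to leave the fingers room.
- stamp: Bystander, to be left where it is: black hand stamp, 34 mm diameter, 58 mm tall, standing among the beakers. Origin: centre of the underside.
- phone: Bystander, to be left where it is: black phone 74 x 152 x 9 mm lying flat. Origin: centre of the underside.
- sanitiser: Bystander, to be left where it is: clear pump-free sanitiser bottle, 64 mm diameter, 150 mm tall. Origin: centre of the underside.
- swab_jar: Bystander, to be left where it is: white jar, 76 mm diameter, 110 mm tall. Origin: centre of the underside.
- tape_roll: Bystander, to be left where it is: roll of paper tape, 90 mm diameter, 24 mm tall, lying flat. Origin: centre of the underside.
- card_stack: Bystander, to be left where it is: stack of blank white cards 56 x 88 x 20 mm. Origin: centre of the underside.
- marker: Bystander, to be left where it is: grey marker pen, 130 mm long, 18 mm thick, lying along its own y. Origin: centre of the underside.

How it is judged:
By the outcome, as a careful person would: the job done as asked, in the order asked, and still so for the second after the job is handed in, with the robot touching nothing.
Of beaker_a, beaker_b, beaker_c, beaker_d only 2 to 4 are there at a start; the rules pass over those that are not, and their reading is None.
At some moment in a run one of beaker_a, beaker_b, beaker_c, beaker_d may be knocked a few centimetres aside while the robot is not near it.
It also fails if it takes over 210 s, if anything falls off the work surface, if the arm or the gripper's body presses on something with over 40 N, if the wrist force passes 120 N, or if a joint passes its speed limit or range.

ROBOT

A 6-joint arm with a two-finger parallel gripper is mounted at the origin on the work surface. World frame = base frame: x ahead of the robot, y to its left, z up, the work surface at z = 0. Lengths are in mm, angles in degrees, forces in N, time in s.
With the tool pointing down it reaches from about 300 to 850 mm from the base axis. Payload 4.2 kg.
Tool frame: the origin (TCP) lies midway between the tips of the shut fingers; the grasp point (between the pads) lies 19 mm behind it; y points along the fingers, z is the direction in which the jaws open and shut, and the axes are right-handed (so a half turn about y gives the same grasp; the last joint's range is limited). The gripper opens to 91 mm and grips with 3 to 60 N. Pads are 32 mm wide; open, the fingers measure 118 mm over their backs; the gripper's body (76 mm by 178 mm) begins 60 mm behind the grasp point.
Start: joints at [-69.156, 18.312, 89.639, -0, 72.044, -1.146], TCP at [215.311, -533.183, 213.976] pointing down, gripper open.
Joint ranges: [-177.97, 177.97], [-48.28, 115.42], [12.27, 149.76], [-77.06, 257.06], [2.81, 150.46], [-146.56, 146.56]. Speed limits (degrees/s): [147.25, 147.25, 180, 180, 180, 180].

INTERFACE

Orientations are given as [roll, pitch, yaw] about the fixed x, y, z axes, in that order (R = Rz(yaw) Ry(pitch) Rx(roll)).
In Python, from workcell import env gives the robot as it stands.
- The arm moves only by the shell command python3 -m handwheel 'ROWS' [FORCE]. ROWS is JSON, a list of rows, each a list of 3 entries, a list of its own where there are three numbers: the opening, from 0 (shut) to 1 (fully open), then the shift along the tool's x, y, z in mm, then the turn, a rotation vector about the tool's x, y, z in degrees. A call has exactly 10 rows; each row shifts and turns the commanded pose from where the row before left it, along the tool's axes as they then stand; what a row does not reach is not made up. A row lasts 1/12 s, in which the tool goes at most 41.7 mm and 7.16 degrees, less where a joint would pass 70% of its speed; a pose out of reach is approached as far as the arm can. A call is refused whole if a number of a shift passes 41.7 or a number of a turn 7.16, either way. A call with a gripper value outside its range is refused whole. The fingers move at their own pace and stop on an object; FORCE is the grip in N (left out, the last holds). Time passes only in rows, so rows that do not move let the fingers close, or fill a call up. It gives the time, the measured TCP pose, the force and the opening at its end, in the units of the state.
- env.state(): the state, without advancing time (a new reading comes with each control period).
- env.grab_frame(name): name is "scene" or "top" or "wrist"; returns the picture (480x640x3 uint8, red, green, blue); there is no depth.
- env.camera_info(name): a dict with "fx", "fy", "cx", "cy" (pixels), "camera_from_world" (4x4, takes a point from world to camera coordinates); the wrist camera has in their place "mount" (4x4, takes a point from camera to tool coordinates, whose origin is the TCP and whose axes are the tool frame's). Camera axes: x right, y down, z forward; pixel columns grow to the right and rows downward; lengths in mm; the calibration is good to about 2 mm. A picture is of the moment at which its call begins: read the wrist's pose just before it. camera_info takes no time and is no camera call.
- env.job_done(): hands the job in, once; it reports no verdict.
Trained networks look in the newest picture that a camera, given by its name, has taken for a name from the list of things; names that differ only in an ending like _2 or _b are one class to them, and where a whole thing is asked for, a point or a joint stands for the part that bears it (a point fixed in the world has none). Each returns a list of dicts, best first, with "p" (0 to 1); they miss things now and then, are a little off and sometimes report something else, mostly with a low value. They report only what shows in the picture. A call takes as long as a camera call.
- env.masks_of(camera, label): "region" (480x640 bool, what is visible of it) and "location" ([column, row] in pixels, amid what is visible of it).
The state is a dict: "time_s": time; "qpos": joint angles; "qvel": joint speeds; "effort": joint torques, N m; "ee_pos": TCP position; "ee_rot": TCP orientation; "force": force on the tool from outside, world axes, zero at the start; "torque": the same for the moment, N m; "gripper_width": finger opening in mm.
Only numpy, scipy, OpenCV 4.12 (cv2) and the standard library are available. Lean on these libraries where they do the work, as an engineer would, in place of code of your own. Each camera call takes 0.05 s, during which the arm holds its last target.

## Working session

There is one attempt and no reset: what is moved stays moved. The work goes in short steps, Python scripts to look and compute and a shell command to move; the robot and the scene stay as the last step left them, time stands still between calls to the robot, and variables do not carry over. Pictures are saved under pics/ and viewed, and the job is handed in when it is done.

```bash
ls -la; mkdir -p pics; python3 - <<'E'
from workcell import env
import cv2,numpy as np
print(env.state())
for n in ("scene","top","wrist"):
    f=env.grab_frame(n); cv2.imwrite(f"pics/{n}0.png",f[:,:,::-1]); print(n,env.camera_info(n))
E
```

```text
total 12
drwxr-xr-x  3 agent agent 4096 Dec  6 20:40 .
drwxr-xr-x 23 root  root  4096 Dec  6 20:40 ..
drwxr-xr-x  2 agent agent 4096 Dec  6 20:40 pics
{'time_s': 0.0, 'qpos': array([-6.91576383e+01,  1.83507655e+01,  8.97069715e+01, -1.46805013e-03,
        7.20445508e+01, -1.14454328e+00]), 'qvel': array([-0.12872708, -0.00577494,  0.02590759, -0.01487059,  0.04163932,
       -0.03983091]), 'effort': array([ 2.19925794e-03, -4.12457514e+01, -2.31973779e+01,  7.29437009e-02,
        4.56970569e-02, -1.42450376e-04]), 'ee_pos': array([ 215.09896786, -532.69460374,  213.12523976]), 'ee_rot': array([-9.01022953e+01,  6.47706899e-04, -1.58012642e+02]), 'force': array([ 0.55635658, -1.26160235, -0.00338153]), 'torque': array([-0.05436474,  0.00152966, -0.0096249 ]), 'gripper_width': 91.2821374728263}
scene {'fx': 535.3730236005845, 'fy': 535.3730236005845, 'cx': 321.8238008575546, 'cy': 241.63127716152698, 'camera_from_world': array([[-7.10711736e-01,  7.03426677e-01, -8.92962242e-03,
         3.61533163e+02],
       [ 5.53092115e-01,  5.50886310e-01, -6.24990709e-01,
        -2.67701811e
[... 406 characters left out ...]
11e-01,  1.50801658e-02, -2.30233296e-01,
         5.78884400e+02],
       [ 2.30203010e-01, -3.73797510e-03, -9.73135449e-01,
         1.39669289e+03],
       [ 0.00000000e+00,  0.00000000e+00,  0.00000000e+00,
         1.00000000e+00]])}
wrist {'fx': 354.04513757471346, 'fy': 354.04513757471346, 'cx': 319.0406053849456, 'cy': 236.30229901019348, 'mount': array([[ 2.93267031e-04,  9.69319271e-01,  2.45804934e-01,
        -6.86687416e+01],
       [-1.76880651e-05, -2.45804939e-01,  9.69319314e-01,
        -1.70531122e+02],
       [ 9.99999957e-01, -2.88617211e-04, -5.49411024e-05,
        -1.53291946e-01],
       [ 0.00000000e+00,  0.00000000e+00,  0.00000000e+00,
         1.00000000e+00]])}
```

View pics/scene0.png

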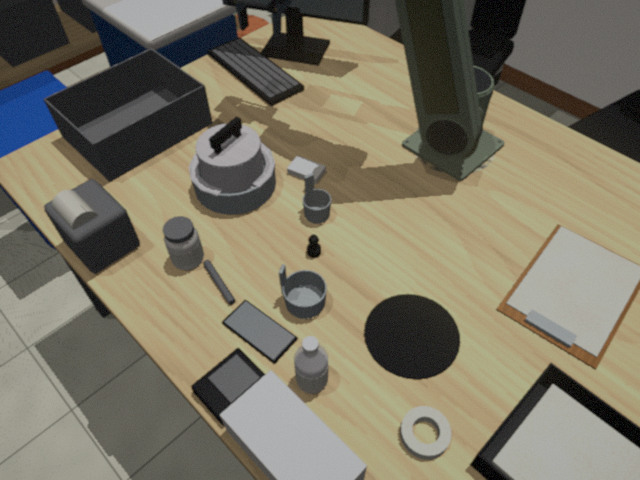

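View pics/top0.png

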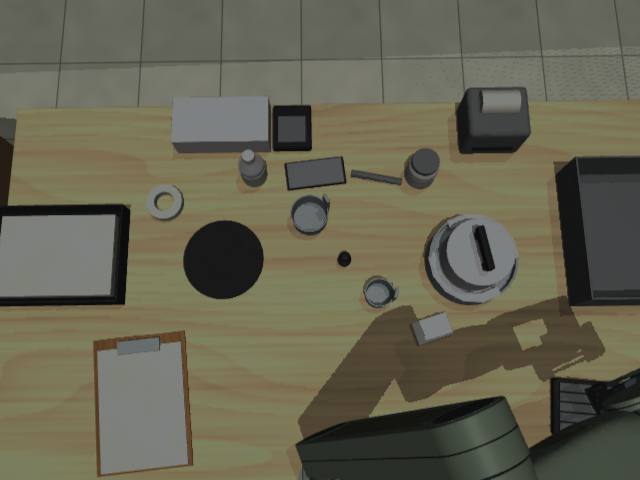

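View pics/wrist0.png

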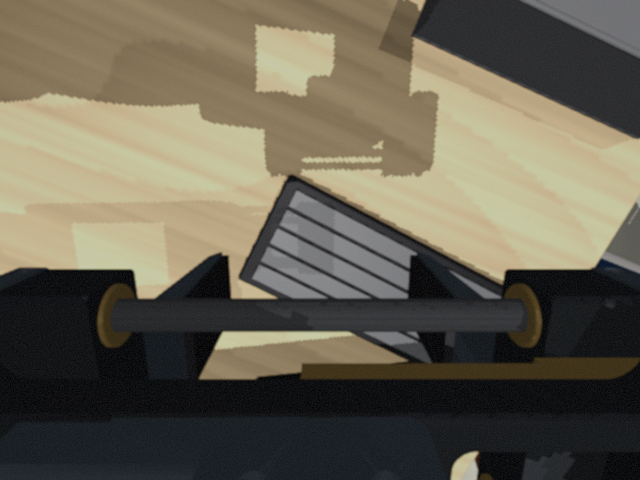

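The top view shows the drum with its lid near (472,258), the mat at (224,259), a larger beaker at (310,213) and a smaller one at (379,292). The stamp is at (344,259), with the card stack at (432,328). The arm hides part of the desk in this view, so I'll measure next.

```bash
cat > h.py <<'E'
from workcell import env
import numpy as np, cv2
from scipy.spatial.transform import Rotation as R
def ray(cam,uv,st=None):
    c=env.camera_info(cam)
    d=np.array([(uv[0]-c['cx'])/c['fx'],(uv[1]-c['cy'])/c['fy'],1.])
    if cam=='wrist':
        M=c['mount'];Rt=R.from_euler('xyz',st['ee_rot'],degrees=True).as_matrix()
        o=st['ee_pos']+Rt@M[:3,3]; return o,Rt@M[:3,:3]@d
    T=c['camera_from_world'];o=-T[:3,:3].T@T[:3,3]; return o,T[:3,:3].T@d
def plane(cam,uv,z,st=None):
    o,d=ray(cam,uv,st); return o+d*(z-o[2])/d[2]
def proj(cam,P,st=None):
    c=env.camera_info(cam);P=np.atleast_2d(P).astype(float)
    if cam=='wrist':
        M=c['mount'];Rt=R.from_euler('xyz',st['ee_rot'],degrees=True).as_matrix()
        q=((P-st['ee_pos'])@Rt-M[:3,3])@M[:3,:3]
    else:
        T=c['camera_from_world'];q=P@T[:3,:3].T+T[:3,3]
    return np.c_[q[:,0]/q[:,2]*c['fx']+c['cx'],q[:,1]/q[:,2]*c['fy']+c['cy']]
def save(cam,name,crop=None,scale=1):
    f=env.grab_frame(cam)
    g=f[:,:,::-1]
    if crop: g=g[crop[1]:crop[3],crop[0]:crop[2]]
    cv2.imwrite('pics/'+name,cv2.resize(g,None,fx=scale,fy=scale,interpolation=cv2.INTER_CUBIC)); return f
E
python3 - <<'E'
from h import *
for cam in('top','scene'):
  env.grab_frame(cam)
  for l in ('drum','lid','lid_bar','lid_lug','drum_slot','mat','beaker_a','beaker_a_tab','stamp'):
    for m in env.masks_of(cam,l)[:4]:
        ys,xs=np.where(m['region']); print(cam,l,round(m['p'],2),np.round(m['location'],1),xs.size, (xs.min(),xs.max(),ys.min(),ys.max()) if xs.size else '')
save('top','top1.png',(280,180,540,320),3)
print(env.state()['time_s'])
E
```

```text
top drum 0.67 [371.8 178. ] 316 (np.int64(352), np.int64(400), np.int64(170), np.int64(183))
top drum 0.58 [444.  281.4] 2442 (np.int64(424), np.int64(518), np.int64(214), np.int64(304))
top lid 0.84 [477.2 254.6] 4330 (np.int64(439), np.int64(515), np.int64(217), np.int64(292))
top lid 0.36 [251.2 167.2] 816 (np.int64(238), np.int64(265), np.int64(148), np.int64(186))
top lid_bar 0.8 [475.2 253.1] 4222 (np.int64(438), np.int64(514), np.int64(218), np.int64(292))
top lid_lug 0.7 [477.2 252.9] 4304 (np.int64(439), np.int64(515), np.int64(218), np.int64(292))
top drum_slot 0.74 [447.7 277.7] 2428 (np.int64(424), np.int64(518), np.int64(214), np.int64(304))
top drum_slot 0.38 [253.5 166.7] 798 (np.int64(238), np.int64(266), np.int64(150), np.int64(186))
top drum_slot 0.3 [309.2 212.9] 1310 (np.int64(290), np.int64(329), np.int64(193), np.int64(234))
top mat 0.68 [221.7 257.7] 5065 (np.int64(183), np.int64(263), np.int64(220), np.int64(298))
top mat 0.31 [344.4 254.3] 155 (np.int64(338), np.int64(350), np.int64(251), np.int64(265))
top beaker_a 0.77 [379.6 293.4] 766 (np.int64(365), np.i
[... 800 characters left out ...]
64(192))
scene lid_lug 0.66 [231.  157.9] 3875 (np.int64(195), np.int64(263), np.int64(117), np.int64(193))
scene lid_lug 0.65 [309.1 366.3] 1597 (np.int64(293), np.int64(327), np.int64(336), np.int64(393))
scene drum_slot 0.94 [238.6 192.9] 2371 (np.int64(189), np.int64(275), np.int64(145), np.int64(213))
scene mat 0.98 [410.7 335.6] 6381 (np.int64(364), np.int64(458), np.int64(294), np.int64(379))
scene beaker_a 0.77 [304.  292.8] 1811 (np.int64(279), np.int64(325), np.int64(267), np.int64(318))
scene beaker_a 0.6 [314.2 202.3] 947 (np.int64(302), np.int64(329), np.int64(174), np.int64(223))
scene stamp 0.71 [315.1 246.7] 262 (np.int64(306), np.int64(320), np.int64(234), np.int64(257))
1.2
```

View pics/top1.png

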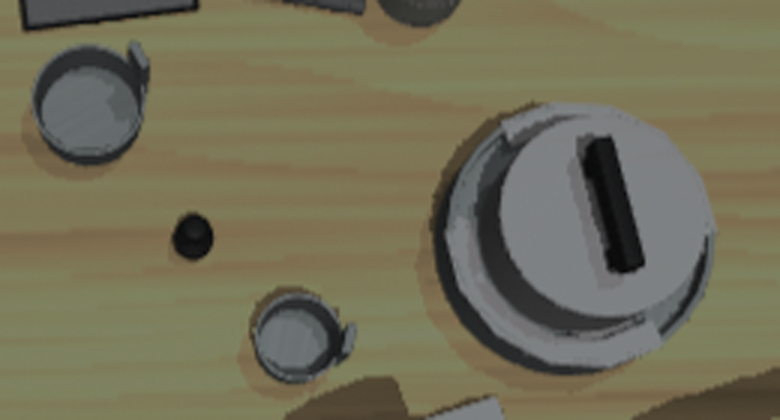

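```bash
cat >> h.py <<'E'
from scipy.optimize import minimize
T_=np.linspace(0,2*np.pi,60)
def circ(x,y,r,z): return np.c_[x+r*np.cos(T_),y+r*np.sin(T_),0*T_+z]
def fillhull(img,cam,P,st=None,s=4):
    p=proj(cam,P,st); h=cv2.convexHull((p*s).astype(np.int32).reshape(-1,1,2)) ; cv2.fillConvexPoly(img,h,1)
def rmask(cam,parts,st=None,s=4):
    img=np.zeros((480*s,640*s),np.uint8)
    for P in parts: fillhull(img,cam,P+0,st,s)
    return cv2.resize(img.astype(np.float32),(640,480),interpolation=cv2.INTER_AREA)
def beaker_parts(x,y,r,yaw,z0=0):
    a=np.radians(yaw);u=np.array([np.cos(a),np.sin(a)]);v=np.array([-u[1],u[0]])
    tab=[np.r_[np.array([x,y])+u*rr+v*w,z0+z] for rr in(r-4,r+4) for w in(-12,12) for z in(50,105)]
    return [np.r_[circ(x,y,r-3,z0),circ(x,y,r,z0+55)],np.array(tab)]
def drum_parts(x,y): return [np.r_[circ(x,y,106,0),circ(x,y,106,70)]]
def lid_parts(x,y,yaw,z0):
    a=np.radians(yaw);u=np.array([np.cos(a),np.sin(a)]);v=np.array([-u[1],u[0]])
    bar=[np.r_[np.array([x,y])+u*l+v*w,z0+z] for l in(-50,50) for w in(-8,8) for z in(107,137)]
    return [np.r_[circ(x,y,78,z0),circ(x,y,78,z0+89)],np.array(bar)]
def iou(a,b): return np.minimum(a,b).sum()/np.maximum(a,b).sum()
def fit(masks,parts,x0,step):
    f=lambda p:-np.mean([iou(rmask(c,parts(*p),st),m) for c,m,st in masks])
    x0=np.array(x0,float);sim=np.vstack([x0]+[x0+np.eye(len(x0))[i]*step[i] for i in range(len(x0))])
    r=minimize(f,x0,method='Nelder-Mead',options=dict(initial_simplex=sim,xatol=.2,fatol=1e-4,maxiter=150))
    return r.x,-r.fun
E
python3 - <<'E'
from h import *
get={}
def best(cam,l,near):
    ms=[m for m in env.masks_of(cam,l)]
    ms=[m for m in ms if np.hypot(*(np.array(m['location'])-near))<25]
    return ms[0]['region'].astype(np.float32) if ms else None
M={}
env.grab_frame('top')
dt=np.maximum(best('top','drum',(450,275)),best('top','lid',(477,254)))
bt={}
bt['big']=best('top','drum_slot',(309,213)); 
b=best('top','beaker_a',(310,213)); print('bigA',b is not None)
bt['small']=best('top','beaker_a',(379,293))
mat=best('top','mat',(222,258)); stt=best('top','stamp',(345,259))
env.grab_frame('scene')
ds=np.maximum(best('scene','drum',(239,192)),best('scene','lid',(230,155)))
bs={'big':best('scene','beaker_a',(304,292)),'small':best('scene','beaker_a',(314,202))}
mats=best('scene','mat',(410,335))
if b is not None: bt['big']=b
for nm,mm in (('top',mat),('scene',mats)):
    ys,xs=np.where(mm>0);print('mat',nm,plane(nm,(xs.mean(),ys.mean()),2))
print('mat fit',fit([('top',mat,None),('scene',mats,None)],lambda x,y:[circ(x,y,100,2)],plane('top',(223,259),2)[:2],(10,10)))
ys,xs=np.where(stt>0);print('stamp',plane('top',(xs.mean(),ys.mean()),29))
c0=plane('top',(472,258),40)[:2]
for ms in ([('top',dt,None)],[('scene',ds,None)],[('top',dt,None),('scene',ds,None)]):
    print('drum+lid',fit(ms,lambda x,y,lx,ly,yaw:drum_parts(x,y)+lid_parts(lx,ly,yaw,50),[*c0,*c0,90],(8,8,6,6,20)))
P=[plane('top',p,187) for p in((480,226.5),(489,270))];print('bar ends',P)
for k,uv,a0 in(('big',(310,213),(317-310,-(200-213))),('small',(379,292),(0,0))):
    c=plane('top',uv,40)[:2]
    y0={'big':-60,'small':-90}[k]
    for ms in ([('top',bt[k],None)],[('top',bt[k],None),('scene',bs[k],None)]):
        if ms[0][1] is None: continue
        print(k,fit(ms,lambda x,y,r,yaw:beaker_parts(x,y,r,yaw),[*c,45,y0],(8,8,5,20)))
np.savez('m0.npz',dt=dt,ds=ds)
E
```

```text
bigA TrueTraceback (most recent call last):
  File "<stdin>", line 16, in <module>
TypeError: '>=' not supported between instances of 'NoneType' and 'float'
```

```bash
cat >> h.py <<'E'
def best(cam,labels,near,tol=25,tries=4):
    for t in range(tries):
        for l in labels:
            ms=[m for m in env.masks_of(cam,l) if np.hypot(*(np.array(m['location'])-near))<tol]
            if ms: return ms[0]['region'].astype(np.float32)
        env.grab_frame(cam)
    return None
E
python3 - <<'E'
from h import *
env.grab_frame('top')
dt=np.maximum(best('top',['drum','drum_slot'],(450,275)),best('top',['lid','lid_bar'],(477,254)))
bt={}
B=['beaker_a','beaker_b','beaker_c']
bt['big']=best('top',B,(310,213)); 
bt['small']=best('top',B,(379,293))
mat=best('top',['mat'],(222,258)); stt=best('top',['stamp'],(345,259))
env.grab_frame('scene')
ds=np.maximum(best('scene',['drum','drum_slot'],(239,192)),best('scene',['lid','lid_bar'],(230,155)))
bs={'big':best('scene',B,(304,292)),'small':best('scene',B,(314,202))}
mats=best('scene',['mat'],(410,335))
print('mat fit',fit([('top',mat,None),('scene',mats,None)],lambda x,y:[circ(x,y,100,2)],plane('top',(223,259),2)[:2],(10,10)))
if stt is not None: ys,xs=np.where(stt>0);print('stamp',plane('top',(xs.mean(),ys.mean()),29))
c0=plane('top',(472,258),40)[:2]
for ms in ([('top',dt,None)],[('top',dt,None),('scene',ds,None)]):
    print('drum+lid',fit(ms,lambda x,y,lx,ly,yaw:drum_parts(x,y)+lid_parts(lx,ly,yaw,50),[*c0,*c0,0],(8,8,6,6,20)))
P=[plane('top',p,187) for p in((480,226.5),(489,270))];print('bar ends',P)
for k,uv in(('big',(310,213)),('small',(379,292))):
    c=plane('top',uv,40)[:2]
    y0={'big':-40,'small':-90}[k]
    for ms in ([('top',bt[k],None)],[('scene',bs[k],None)],[('top',bt[k],None),('scene',bs[k],None)]):
        if any(m[1] is None for m in ms): print('none');continue
        print(k,fit(ms,lambda x,y,r,yaw:beaker_parts(x,y,r,yaw),[*c,45,y0],(8,8,5,20)))
print(env.state()['time_s'])
E
```

```text
mat fit (array([541.12543158, 295.42108967]), np.float64(0.9648733139038086))
stamp [534.66181223  -5.01335649  29.        ]
drum+lid (array([ 525.38715279, -310.98990361,  520.24073158, -310.11021348,
         22.36553717]), np.float64(0.9742869138717651))
drum+lid (array([ 522.88645525, -309.9191615 ,  521.74933879, -306.89499241,
         11.575862  ]), np.float64(0.9672797322273254))
bar ends [array([ 569.65362105, -300.15468627,  187.        ]), array([ 472.22412481, -312.37948286,  187.        ])]
big (array([645.23676162,  78.58825317,  47.05340133, -64.24213095]), np.float64(0.9556169509887695))
big (array([640.37563929,  81.66416263,  46.12515145, -36.11362759]), np.float64(0.9378248453140259))
big (array([642.12740355,  79.72309696,  46.56440244, -63.1726    ]), np.float64(0.9252641797065735))
small (array([ 447.48994152,  -86.45837441,   34.07713427, -105.67366129]), np.float64(0.9517926573753357))
small (array([ 443.56142717,  -83.02969031,   34.24299009, -103.18476322]), np.float64(0.9627875685691833))Traceback (most recent call last):
  File "<stdin>", line 24, in <modu
[... 210 characters left out ...]
ds,
                               **options)
    fxr = func(xr)
    fx = function(np.copy(x), *(wrapper_args + args))
  File "h.py", line 46, in <lambda>
    f=lambda p:-np.mean([iou(rmask(c,parts(*p),st),m) for c,m,st in masks])
                             ~~~~~^^^^^^^^^^^^^^^^
  File "h.py", line 33, in rmask
    for P in parts: fillhull(img,cam,P+0,st,s)
                    ~~~~~~~~^^^^^^^^^^^^^^^^^^
  File "h.py", line 30, in fillhull
    p=proj(cam,P,st); h=cv2.convexHull((p*s).astype(np.int32).reshape(-1,1,2)) ; cv2.fillConvexPoly(img,h,1)
  File "h.py", line 14, in proj
    c=env.camera_info(cam);P=np.atleast_2d(P).astype(float)
ValueError: time passes only in moves, steps and waits
```

```bash
sed -i 's/env\.camera_info(cam)/CI[cam]/' h.py; sed -i '3a CI={n:env.camera_info(n) for n in ("scene","top","wrist")}' h.py
cat >> h.py <<'E'
def psi(st):
    return st['ee_rot'][2]
def plan(x,y,z,ps,n=10,st=None,start=None):
    """start: (x,y,z,psi) ; prints rows of tool shift and turn"""
    st=st or env.state()
    if start is None: start=(*st['ee_pos'],psi(st))
    p=np.array(start[:3],float);a=start[3];d=(ps-a+180)%360-180
    stp=(np.array([x,y,z])-p)/n;out=[]
    for i in range(n):
        t=np.radians(a);X=np.array([np.cos(t),np.sin(t),0]);Z=np.array([-np.sin(t),np.cos(t),0])
        out.append([round(float(stp@X),1),round(float(-stp[2]),1),round(float(stp@Z),1)]); a+=d/n
    print('per-row turn y',round(-d/n,2),'|step|',round(float(np.linalg.norm(stp)),1))
    if abs(d)<.5: print('each',out[0])
    else: print(out)
def stat():
    s=env.state();print('t',round(s['time_s'],2),'pos',np.round(s['ee_pos'],1),'rot',np.round(s['ee_rot'],1),'F',np.round(s['force'],1),'T',np.round(s['torque'],2),'w',round(s['gripper_width'],1),'q',np.round(s['qpos'],0));return s
E
python3 - <<'E'
from h import *
stat()
for p in ((449,221.7),(430,251.7),(499.3,291.7),(517.3,260)):
    q=plane('top',p,70);print(q, np.degrees(np.arctan2(q[1]+310,q[0]-523)),np.hypot(q[1]+310,q[0]-523))
plan(490,-307,330,-173)
E
```

```text
t 2.6 pos [ 215.3 -533.2  214. ] rot [ -90.    0. -158.] F [-0.3 -0.1  0.5] T [-0.04  0.02  0.01] w 91.2 q [-69.  18.  90.   0.  72.  -1.]
[ 612.01816848 -258.04602965   70.        ] 30.26926022317389 103.07011863052847
[ 539.06662408 -208.2341633    70.        ] 81.02828851294892 103.02631668188359
[ 440.9423953  -365.10168828   70.        ] -146.11863618920842 98.84152234704808
[ 515.77980396 -413.95171923   70.        ] -93.97322364637445 104.20216486212362
per-row turn y 1.5 |step| 37.4
[[-33.9, -11.6, -10.7], [-33.6, -11.6, -11.6], [-33.3, -11.6, -12.4], [-33.0, -11.6, -13.3], [-32.6, -11.6, -14.2], [-32.3, -11.6, -15.0], [-31.9, -11.6, -15.9], [-31.4, -11.6, -16.7], [-31.0, -11.6, -17.5], [-30.5, -11.6, -18.3]]
```

```bash
python3 -m handwheel '[[1,[-34,-12,-11],[0,1.5,0]],[1,[-34,-12,-12],[0,1.5,0]],[1,[-33,-12,-12],[0,1.5,0]],[1,[-33,-12,-13],[0,1.5,0]],[1,[-33,-12,-14],[0,1.5,0]],[1,[-32,-12,-15],[0,1.5,0]],[1,[-32,-12,-16],[0,1.5,0]],[1,[-31,-12,-17],[0,1.5,0]],[1,[-31,-12,-17],[0,1.5,0]],[1,[-30,-12,-18],[0,1.5,0]]]'
python3 - <<'E'
from h import *
stat(); save('wrist','w1.png'); save('top','t1.png')
stat()
E
```

```text
time_s: 3.43
ee_pos: [490.6, -306.2, 334.7]
ee_rot: [-90.0, 0.0, -173.1]
force: [-0.8, -0.3, -0.3]
gripper_width: 91.2
t 3.43 pos [ 490.6 -306.2  334.7] rot [ -90.     0.  -173.1] F [-0.8 -0.3 -0.3] T [-0.    0.01 -0.06] w 91.2 q [-33.  16.  76.  -0.  88.  50.]
t 3.53 pos [ 493.6 -304.9  335.7] rot [ -89.9    0.3 -172.7] F [-0.3 -0.5  0.3] T [0.05 0.01 0.03] w 91.7 q [-33.  16.  76.   0.  88.  50.]
```

View pics/w1.png

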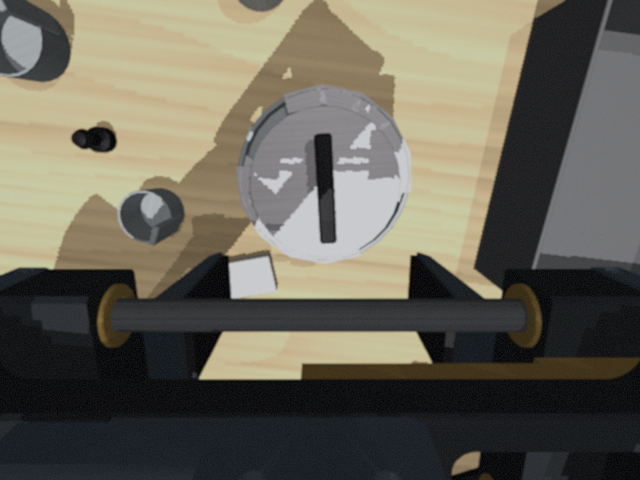

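View pics/t1.png

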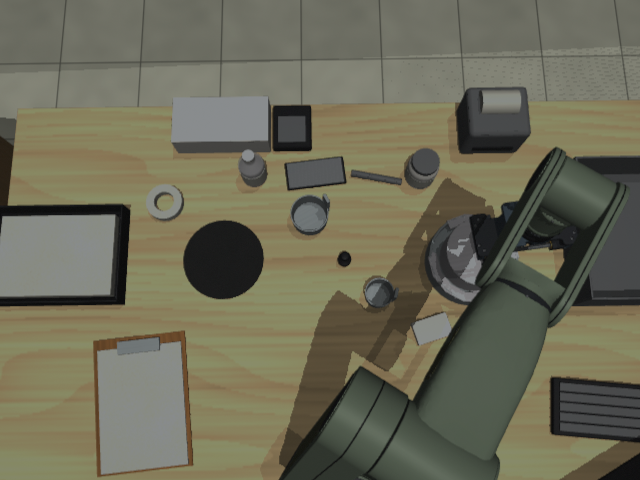

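The wrist view shows the bar running from (323,135) to (328,243), with a slot at the drum's upper left, about (250–285, 100–150). The top view shows only two beakers in the open area. The arm was still settling when I took these, so I'll measure again now that it's still.

```bash
python3 - <<'E'
from h import *
st=stat(); f=save('wrist','w2.png',(220,70,430,280),3)
g=cv2.cvtColor(f,cv2.COLOR_RGB2GRAY)
m=(g<45).astype(np.uint8)
n,l,s,c=cv2.connectedComponentsWithStats(m)
for i in range(1,n):
    if s[i,4]>500 and 250<c[i][0]<400 and c[i][1]<250:
        pts=np.argwhere(l==i)[:,::-1].astype(np.float32)
        r=cv2.minAreaRect(pts);print(r,s[i])
        b=cv2.boxPoints(r)
        W=np.array([plane('wrist',p,187,st) for p in b]);print(W.round(1),'mean',W.mean(0))
        q=plane('wrist',r[0],187,st);print(q)
stat()
E
```

```text
t 3.53 pos [ 493.6 -304.9  335.7] rot [ -89.9    0.3 -172.7] F [-0.3 -0.5  0.3] T [0.05 0.01 0.03] w 91.7 q [-33.  16.  76.   0.  88.  50.]
((325.1769104003906, 169.68463134765625), (61.96001052856445, 15.808955192565918), 86.8201675415039) [316 139  18  63 854]
[[ 568.2 -292.4  187. ]
 [ 570.6 -305.9  187. ]
 [ 517.4 -316.3  187. ]
 [ 514.8 -302.2  187. ]] mean [ 542.75264041 -304.21370182  187.        ]
[ 543.30550593 -304.11066422  187.        ]
t 3.58 pos [ 491.3 -306.3  334.6] rot [-8.990e+01  1.000e-01 -1.728e+02] F [-0.7 -0.3 -0.9] T [ 0.02 -0.01 -0.03] w 91.3 q [-33.  16.  76.  -0.  88.  50.]
```

View pics/w2.png

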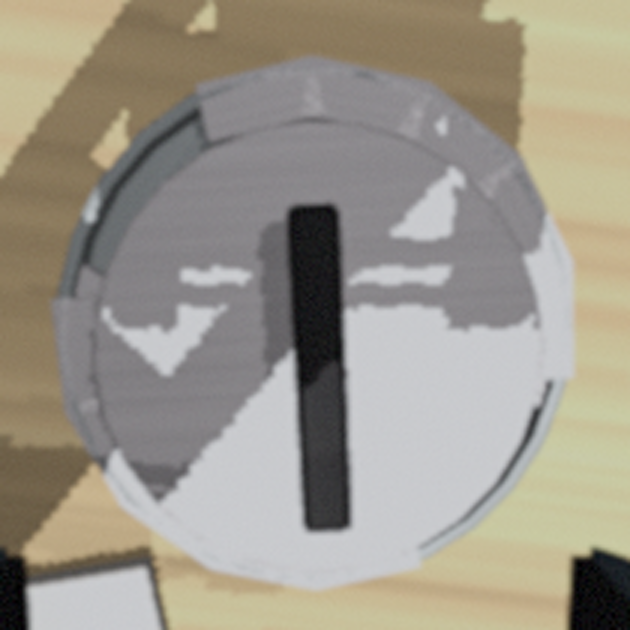

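```bash
python3 - <<'E'
from h import *
st=dict(ee_pos=np.array([490.9,-306.2,334.9]),ee_rot=np.array([-90,0,-173.]))
c=lambda u,v:(u/3+220,v/3+70)
P=[plane('wrist',c(*p),187,st) for p in((288,207),(337,207),(305,530),(350,528))];P=np.array(P);print(P.round(1),P.mean(0))
d=P[:2].mean(0)-P[2:].mean(0);print('bar yaw',np.degrees(np.arctan2(d[1],d[0])),np.linalg.norm(d))
# drum circle z=70 outer pts
Q=np.array([plane('wrist',c(*p),70,st) for p in((310,57),(430,85),(200,90),(55,298),(575,380),(420,560),(310,590),(110,468))])
A=np.c_[2*Q[:,:2],np.ones(len(Q))];s=np.linalg.lstsq(A,(Q[:,:2]**2).sum(1),rcond=None)[0];print('drum c',s[:2],np.sqrt(s[2]+s[0]**2+s[1]**2))
for i in(2,3,4,5): print(Q[i].round(1),np.degrees(np.arctan2(Q[i][1]-s[1],Q[i][0]-s[0])))
E
```

```text
[[ 565.  -294.4  187. ]
 [ 566.7 -308.4  187. ]
 [ 469.2 -311.2  187. ]
 [ 471.6 -325.1  187. ]] [ 518.12953607 -309.78330132  187.        ]
bar yaw 9.950937844507767 96.87553689054944
drum c [ 517.8574169  -312.00869363] 106.04009719683475
[ 606.2 -254.3   70. ] 33.15478271300887
[ 520.6 -204.    70. ] 88.56108579036066
[ 513.4 -418.5   70. ] -92.40187280775402
[ 429.  -366.8   70. ] -148.33006206815446
```

```bash
python3 - <<'E'
from h import *
plan(520,-309,157,-171.5,start=(490.9,-306.2,334.9,-173),n=8)
E
```

```text
per-row turn y -0.19 |step| 22.5
[[-3.6, 22.2, 0.8], [-3.6, 22.2, 0.8], [-3.6, 22.2, 0.8], [-3.6, 22.2, 0.8], [-3.6, 22.2, 0.8], [-3.6, 22.2, 0.8], [-3.6, 22.2, 0.9], [-3.5, 22.2, 0.9]]
```

```bash
python3 -m handwheel '[[1,[-3.6,22,0.8],[0,-0.2,0]],[1,[-3.6,22,0.8],[0,-0.2,0]],[1,[-3.6,22,0.8],[0,-0.2,0]],[1,[-3.6,22,0.8],[0,-0.2,0]],[1,[-3.6,22,0.8],[0,-0.2,0]],[1,[-3.6,22,0.8],[0,-0.2,0]],[1,[-3.6,22,0.8],[0,-0.2,0]],[1,[-3.6,22,0.8],[0,-0.2,0]],[1,[0,0,0],[0,0,0]],[1,[0,0,0],[0,0,0]]]' && python3 - <<'E'
from h import *
st=stat(); save('wrist','w3.png');stat();save('scene','s3.png',(130,60,400,260),2.9)
E
```

```text
time_s: 4.42
ee_pos: [517.4, -310.5, 156.8]
ee_rot: [-90.1, -0.2, -171.5]
force: [-0.4, 0.1, 0.3]
gripper_width: 91.2
t 4.42 pos [ 517.4 -310.5  156.8] rot [ -90.1   -0.2 -171.5] F [-0.4  0.1  0.3] T [-0.04 -0.02  0.04] w 91.2 q [-32.  23.  91.  -0.  66.  49.]
t 4.47 pos [ 518.4 -310.9  158.4] rot [ -90.    -0.  -171.5] F [-0.8 -0.7  1.2] T [ 0.   -0.02 -0.04] w 91.2 q [-32.  23.  91.  -0.  66.  49.]
```

View pics/w3.png

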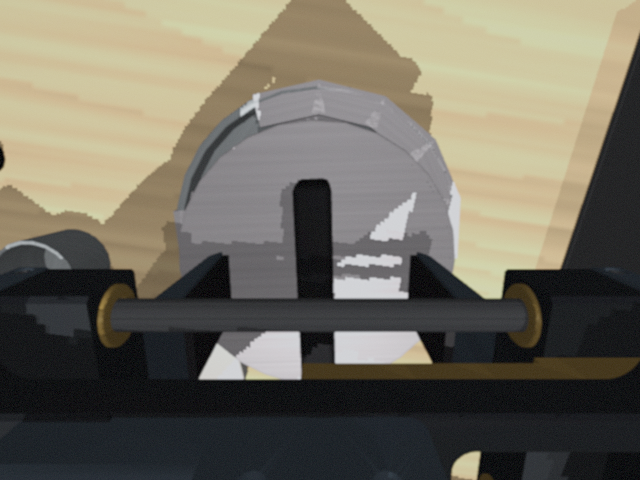

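View pics/s3.png

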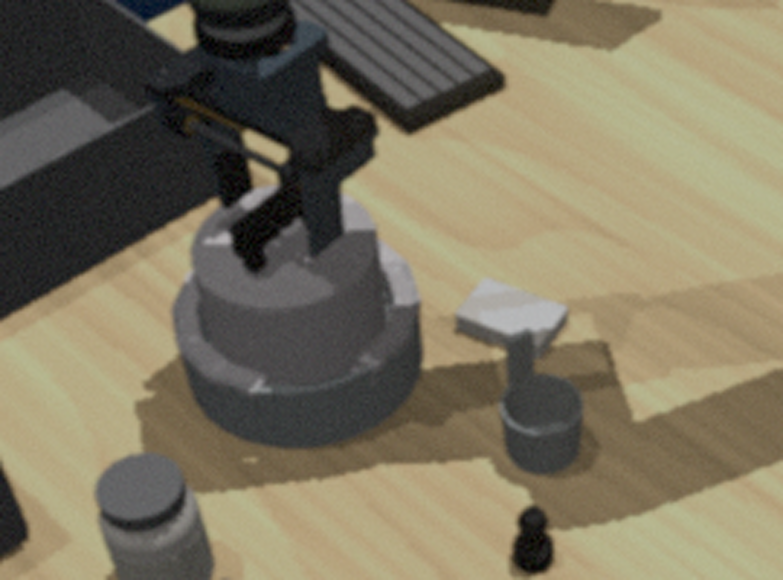

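```bash
python3 - <<'E'
from h import *
st=dict(ee_pos=np.array([518.,-310.5,157.3]),ee_rot=np.array([-90,0,-171.5]))
a=plane('wrist',(296,181),187,st);b=plane('wrist',(330,181),187,st);print(a,b, (a+b)/2, (a+b)/2-50*np.array([np.cos(np.radians(8.5)),np.sin(np.radians(8.5)),0]))
E
```

```text
[ 571.48550162 -293.22457489  187.        ] [ 573.46530661 -306.49868431  187.        ] [ 572.47540412 -299.8616296   187.        ] [ 523.02461095 -307.25210016  187.        ]
```

```bash
python3 -m handwheel '[[1,[-4,0,-2.4],[0,0,0]],[1,[0,0,0],[0,0,0]],[0,[0,0,0],[0,0,0]],[0,[0,0,0],[0,0,0]],[0,[0,0,0],[0,0,0]],[0,[0,0,0],[0,0,0]],[0,[0,0,0],[0,0,0]],[0,[0,0,0],[0,0,0]],[0,[0,0,0],[0,0,0]],[0,[0,0,0],[0,0,0]]]' 35; python3 -c "
from h import *
stat()"
```

```text
time_s: 5.35
ee_pos: [522.5, -307.2, 157.9]
ee_rot: [-90.0, -0.0, -171.4]
force: [0.0, -0.4, -0.4]
gripper_width: 40.9
t 5.35 pos [ 522.5 -307.2  157.9] rot [ -90.    -0.  -171.4] F [ 0.  -0.4 -0.4] T [ 0.   -0.02  0.03] w 40.9 q [-32.  23.  90.  -0.  66.  50.]
```

```bash
python3 -m handwheel '[[0,[0,0,0],[0,0,0]],[0,[0,0,0],[0,0,0]],[0,[0,0,0],[0,0,0]],[0,[0,0,0],[0,0,0]],[0,[0,0,0],[0,0,0]],[0,[0,0,0],[0,0,0]],[0,[0,0,0],[0,0,0]],[0,[0,0,0],[0,0,0]],[0,[0,0,0],[0,0,0]],[0,[0,0,0],[0,0,0]]]' 35; python3 -c "
from h import *
stat()"
```

```text
time_s: 6.18
ee_pos: [522.5, -307.4, 158.0]
ee_rot: [-90.0, 0.0, -171.4]
force: [-0.4, -1.9, -0.7]
gripper_width: 15.8
t 6.18 pos [ 522.5 -307.4  158. ] rot [ -90.     0.  -171.4] F [-0.4 -1.9 -0.7] T [-0.16 -0.01 -0.06] w 15.8 q [-32.  23.  90.  -0.  66.  50.]
```

```bash
python3 -m handwheel '[[0,[0,0,0],[0,-4,0]],[0,[0,0,0],[0,-4,0]],[0,[0,0,0],[0,-4,0]],[0,[0,0,0],[0,-4,0]],[0,[0,0,0],[0,-4,0]],[0,[0,0,0],[0,-4,0]],[0,[0,0,0],[0,-4,0]],[0,[0,0,0],[0,-4,0]],[0,[0,0,0],[0,-4,0]],[0,[0,0,0],[0,-4,0]]]'; python3 -c "
from h import *
stat()"; python3 -m handwheel '[[0,[0,0,0],[0,-2,0]],[0,[0,0,0],[0,-2,0]],[0,[0,0,0],[0,-2,0]],[0,[0,0,0],[0,-2,0]],[0,[0,0,0],[0,-1,0]],[0,[0,0,0],[0,-1,0]],[0,[0,0,0],[0,-1,0]],[0,[0,0,0],[0,0,0]],[0,[0,0,0],[0,0,0]],[0,[0,0,0],[0,0,0]]]'; python3 -c "
from h import *
stat();save('wrist','w4.png');save('scene','s4.png',(130,60,400,260),2.9)"
```

```text
time_s: 7.02
ee_pos: [522.5, -306.9, 158.0]
ee_rot: [-90.0, 0.0, -131.2]
force: [-0.6, -0.2, 0.2]
gripper_width: 15.9
t 7.02 pos [ 522.5 -306.9  158. ] rot [ -90.     0.  -131.2] F [-0.6 -0.2  0.2] T [-0.16 -0.1  -0.16] w 15.9 q [-32.  23.  90.   0.  66.  10.]
time_s: 7.85
ee_pos: [522.5, -307.1, 158.0]
ee_rot: [-90.0, 0.0, -120.4]
force: [-0.1, 0.4, 0.6]
gripper_width: 15.5
t 7.85 pos [ 522.5 -307.1  158. ] rot [ -90.     0.  -120.4] F [-0.1  0.4  0.6] T [-0.04 -0.14  0.2 ] w 15.5 q [-32.  23.  90.   0.  66.  -1.]
```

View pics/w4.png

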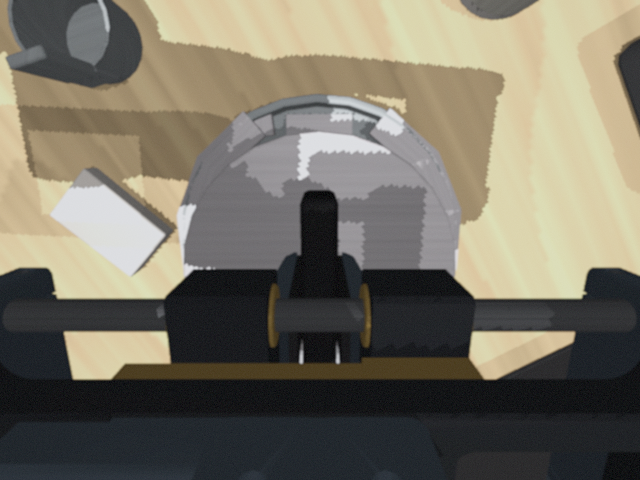

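View pics/s4.png

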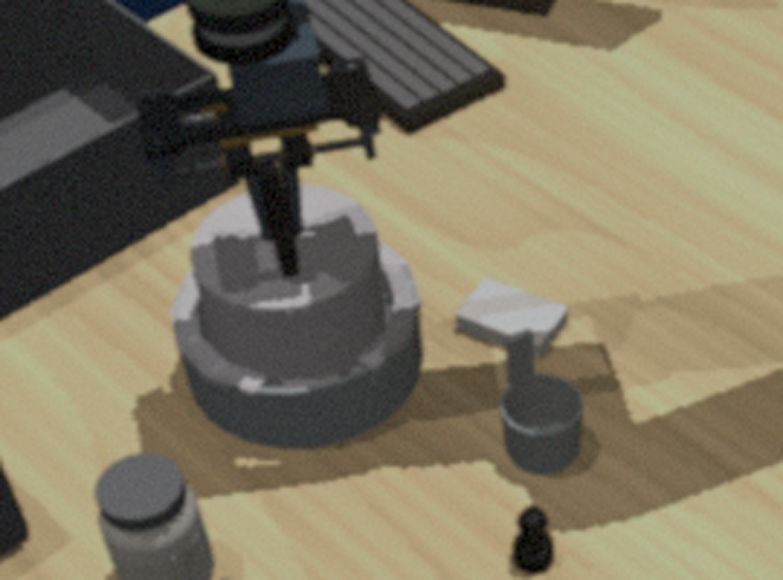

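The lug now shows through the slot in the wrist view, with slot edges at about columns 260 and 380 and the bar at 319. It is centred, so I'll lift gently.

```bash
python3 -m handwheel '[[0,[0,-1,0],[0,0,0]],[0,[0,-1,0],[0,0,0]],[0,[0,-2,0],[0,0,0]],[0,[0,-2,0],[0,0,0]],[0,[0,-2,0],[0,0,0]],[0,[0,-2,0],[0,0,0]],[0,[0,-2,0],[0,0,0]],[0,[0,-2,0],[0,0,0]],[0,[0,-2,0],[0,0,0]],[0,[0,0,0],[0,0,0]]]' ; python3 -c "
from h import *
stat();save('wrist','w5.png');plan(542,295,300,-60,n=18,start=(522.5,-307,300,-120.4))"
```

```text
time_s: 8.78
ee_pos: [522.7, -307.3, 174.6]
ee_rot: [-89.9, -0.0, -120.4]
force: [0.0, -0.3, -3.7]
gripper_width: 15.6
t 8.78 pos [ 522.7 -307.3  174.6] rot [ -89.9   -0.  -120.4] F [ 0.  -0.3 -3.7] T [-0.03 -0.06  0.01] w 15.6 q [-32.  23.  89.  -0.  68.  -1.]
per-row turn y -3.36 |step| 33.5
[[-29.4, -0.0, -16.0], [-30.3, -0.0, -14.2], [-31.1, -0.0, -12.4], [-31.7, -0.0, -10.6], [-32.3, -0.0, -8.7], [-32.8, -0.0, -6.8], [-33.1, -0.0, -4.9], [-33.3, -0.0, -2.9], [-33.4, -0.0, -1.0], [-33.4, -0.0, 1.0], [-33.3, -0.0, 2.9], [-33.1, -0.0, 4.9], [-32.8, -0.0, 6.8], [-32.3, -0.0, 8.7], [-31.7, -0.0, 10.6], [-31.1, -0.0, 12.4], [-30.3, -0.0, 14.2], [-29.4, -0.0, 16.0]]
```

View pics/w5.png

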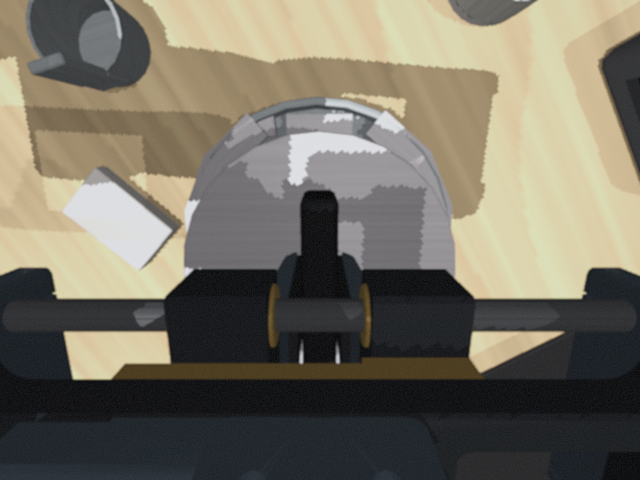

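```bash
python3 -m handwheel '[[0,[0,-15,0],[0,0,0]],[0,[0,-25,0],[0,0,0]],[0,[0,-25,0],[0,0,0]],[0,[0,-25,0],[0,0,0]],[0,[0,-20,0],[0,0,0]],[0,[-10,-10,-5],[0,0,0]],[0,[-20,0,-11],[0,0,0]],[0,[-29.4,0,-16],[0,0,0]],[0,[-29.4,0,-16],[0,0,0]],[0,[-29.4,0,-16],[0,0,0]]]' ; python3 -m handwheel '[[0,[-29.4,0,-16],[0,0,0]],[0,[-29.4,0,-16],[0,0,0]],[0,[-29.4,0,-16],[0,0,0]],[0,[-29.4,0,-16],[0,0,0]],[0,[-29.4,0,-16],[0,0,0]],[0,[-29.4,0,-16],[0,0,0]],[0,[-29.4,0,-16],[0,0,0]],[0,[-29.4,0,-16],[0,0,0]],[0,[-29.4,0,-16],[0,0,0]],[0,[-29.4,0,-16],[0,0,0]]]' ; python3 -c "
from h import *
s=stat();plan(541.5,295.5,s['ee_pos'][2],-120.4,n=4)"
```

```text
time_s: 9.67
ee_pos: [526.4, -170.6, 293.1]
ee_rot: [-90.1, 0.0, -120.4]
force: [1.2, 0.6, -3.4]
gripper_width: 15.7
time_s: 10.5
ee_pos: [536.7, 163.9, 293.2]
ee_rot: [-90.1, -0.1, -120.4]
force: [1.2, -0.0, -4.0]
gripper_width: 16.0
t 10.5 pos [536.7 163.9 293.2] rot [-9.010e+01 -1.000e-01 -1.204e+02] F [ 1.2 -0.  -4. ] T [ 0.04 -0.13 -0.04] w 16.0 q [16. 15. 83.  0. 82. 46.]
per-row turn y 0.0 |step| 32.9
each [-29.0, -0.0, -15.6]
```

```bash
python3 -m handwheel '[[0,[-29,0,-15.6],[0,0,0]],[0,[-29,0,-15.6],[0,0,0]],[0,[-29,0,-15.6],[0,0,0]],[0,[-19,0,-10.6],[0,0,0]],[0,[-10,0,-5],[0,0,0]],[0,[0,10,0],[0,0,0]],[0,[0,20,0],[0,0,0]],[0,[0,30,0],[0,0,0]],[0,[0,30,0],[0,0,0]],[0,[0,0,0],[0,0,0]]]' ; python3 -c "
from h import *
stat();save('top','t6.png');save('scene','s6.png')"
```

```text
time_s: 11.33
ee_pos: [538.5, 289.7, 196.6]
ee_rot: [-90.4, -0.8, -120.5]
force: [-1.4, -0.8, -4.9]
gripper_width: 15.8
t 11.33 pos [538.5 289.7 196.6] rot [ -90.4   -0.8 -120.5] F [-1.4 -0.8 -4.9] T [-0.06  0.03  0.02] w 15.8 q [27. 23. 85. -0. 73. 58.]
```

View pics/t6.png

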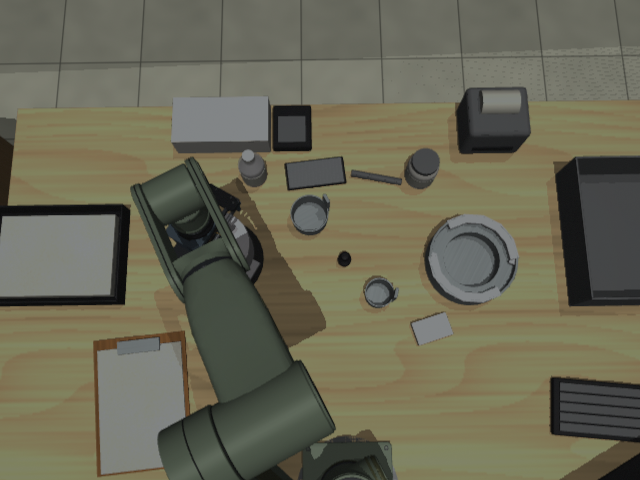

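View pics/s6.png

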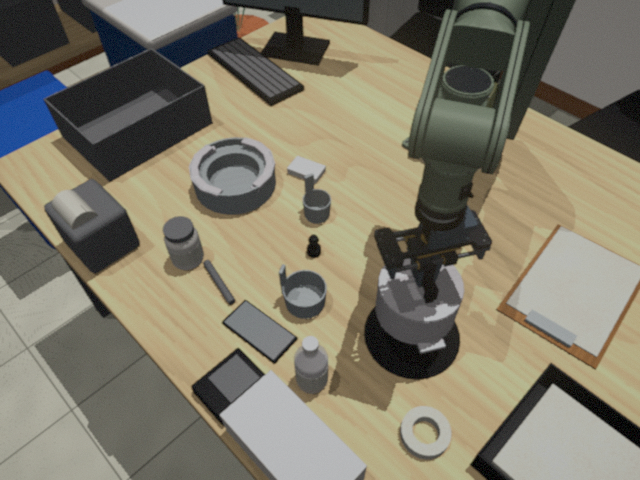

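The drum is open, at top (472,258). Both views show only two beakers, and the lid is hanging over the mat.

```bash
python3 -m handwheel '[[0,[0,15,0],[0,0,0]],[0,[0,20,0],[0,0,0]],[0,[0,20,0],[0,0,0]],[0,[0,15,0],[0,0,0]],[0,[0,5,0],[0,0,0]],[0,[0,3,0],[0,0,0]],[0,[0,1,0],[0,0,0]],[0,[0,0,0],[0,0,0]],[0,[0,0,0],[0,0,0]],[0,[0,0,0],[0,0,0]]]' ; python3 -c "
from h import *
stat();stat()"
```

```text
time_s: 12.27
ee_pos: [543.5, 293.6, 126.1]
ee_rot: [-89.9, 0.1, -120.4]
force: [0.5, -0.5, -3.2]
gripper_width: 15.9
t 12.27 pos [543.5 293.6 126.1] rot [-8.990e+01  1.000e-01 -1.204e+02] F [ 0.5 -0.5 -3.2] T [-0.02 -0.03 -0.01] w 15.9 q [27. 26. 91. -0. 63. 58.]
t 12.27 pos [543.5 293.6 126.1] rot [-8.990e+01  1.000e-01 -1.204e+02] F [ 0.5 -0.5 -3.2] T [-0.02 -0.03 -0.01] w 15.9 q [27. 26. 91. -0. 63. 58.]
```

```bash
python3 -m handwheel '[[0,[0,4,0],[0,0,0]],[0,[0,4,0],[0,0,0]],[0,[0,3,0],[0,0,0]],[0,[0,2,0],[0,0,0]],[0,[0,1,0],[0,0,0]],[0,[0,1,0],[0,0,0]],[0,[0,0,0],[0,0,0]],[0,[0,0,0],[0,0,0]],[0,[0,0,0],[0,0,0]],[0,[0,0,0],[0,0,0]]]'
```

```text
time_s: 13.1
ee_pos: [542.9, 293.3, 110.0]
ee_rot: [-90.0, -0.0, -120.4]
force: [-1.1, 0.7, -2.9]
gripper_width: 16.0
```

```bash
python3 -m handwheel '[[0,[0,1,0],[0,0,0]],[0,[0,1,0],[0,0,0]],[0,[0,0,0],[0,0,0]],[0.4,[0,0,0],[0,0,0]],[0.4,[0,0,0],[0,0,0]],[0.4,[0,0,0],[0,0,0]],[0.4,[0,0,0],[0,0,0]],[0.4,[0,0,0],[0,0,0]],[0.4,[0,0,0],[0,0,0]],[0.4,[0,0,0],[0,0,0]]]'; python3 -c "
from h import *
stat();save('scene','s7.png',(330,200,500,400),3)"
```

```text
time_s: 13.93
ee_pos: [542.9, 293.3, 107.8]
ee_rot: [-90.0, -0.0, -120.4]
force: [-0.0, 0.0, 0.5]
gripper_width: 36.1
t 13.93 pos [542.9 293.3 107.8] rot [ -90.    -0.  -120.4] F [-0.   0.   0.5] T [-0.02 -0.07  0.02] w 36.1 q [27. 27. 93. -0. 61. 58.]
```

View pics/s7.png

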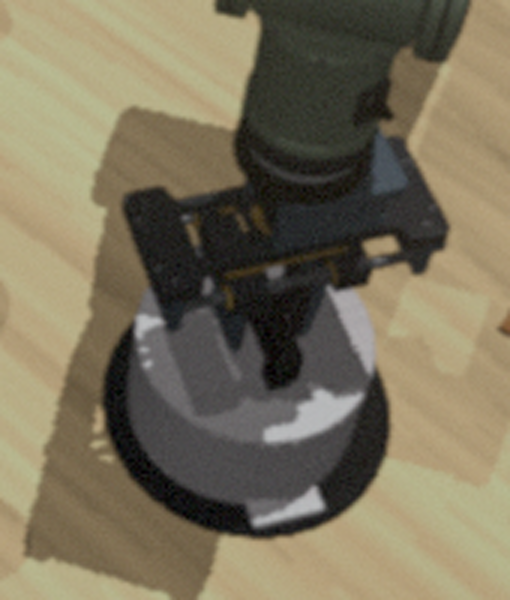

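```bash
python3 -c "
from h import *
plan(619,14,258,-153,n=11,start=(543,293.3,258,-120.4))"
```

```text
per-row turn y 2.96 |step| 26.3
[[18.4, -0.0, 18.8], [17.4, -0.0, 19.7], [16.4, -0.0, 20.6], [15.3, -0.0, 21.4], [14.1, -0.0, 22.2], [13.0, -0.0, 22.9], [11.8, -0.0, 23.5], [10.5, -0.0, 24.1], [9.3, -0.0, 24.6], [8.0, -0.0, 25.1], [6.7, -0.0, 25.4]]
```

```bash
python3 -m handwheel '[[0.45,[0,-15,0],[0,0,0]],[0.45,[0,-30,0],[0,0,0]],[0.45,[0,-35,0],[0,0,0]],[0.45,[0,-35,0],[0,0,0]],[0.45,[0,-35,0],[0,0,0]],[0.45,[0,0,0],[0,0,0]],[0.45,[0,0,0],[0,0,0]],[0.45,[0,0,0],[0,0,0]],[0.45,[0,0,0],[0,0,0]],[0.45,[0,0,0],[0,0,0]]]'
```

```text
time_s: 14.82
ee_pos: [542.2, 293.0, 256.0]
ee_rot: [-90.1, -0.2, -120.4]
force: [0.3, -0.7, 0.3]
gripper_width: 41.0
```

```bash
python3 -m handwheel '[[0.5,[18,0,19],[0,3,0]],[0.5,[18,0,20],[0,3,0]],[0.5,[17,0,21],[0,3,0]],[0.5,[16,0,22],[0,3,0]],[0.5,[15,0,23],[0,3,0]],[0.5,[14,0,24],[0,3,0]],[0.5,[13,0,25],[0,3,0]],[0.5,[12,0,26],[0,3,0]],[0.5,[11,0,26],[0,3,0]],[0.5,[10,0,26],[0,3,0]]]'; python3 -m handwheel '[[0.5,[5,0,13],[0,2,0]],[0.5,[0,0,0],[0,0,0]],[0.5,[0,0,0],[0,0,0]],[0.5,[0,0,0],[0,0,0]],[0.5,[0,0,0],[0,0,0]],[0.5,[0,0,0],[0,0,0]],[0.5,[0,0,0],[0,0,0]],[0.5,[0,0,0],[0,0,0]],[0.5,[0,0,0],[0,0,0]],[0.5,[0,0,0],[0,0,0]]]';python3 -c "
from h import *
stat();save('wrist','w8.png');save('top','t8.png',(150,120,550,340),2);stat()"
```

```text
time_s: 15.65
ee_pos: [609.6, 24.8, 256.6]
ee_rot: [-90.1, -0.1, -150.6]
force: [-0.7, 0.6, 0.5]
gripper_width: 45.8
time_s: 16.48
ee_pos: [611.8, 12.7, 258.0]
ee_rot: [-90.0, 0.0, -152.4]
force: [0.2, 1.0, -0.6]
gripper_width: 45.6
t 16.48 pos [611.8  12.7 258. ] rot [ -90.     0.  -152.4] F [ 0.2  1.  -0.6] T [ 0.02 -0.03  0.02] w 45.6 q [ 0. 20. 80. -0. 79. 63.]
t 16.58 pos [611.9  12.5 258. ] rot [ -90.     0.  -152.4] F [ 0.3  1.2 -0.1] T [ 0.02 -0.02  0.01] w 45.6 q [ 0. 20. 80. -0. 79. 62.]
```

View pics/w8.png

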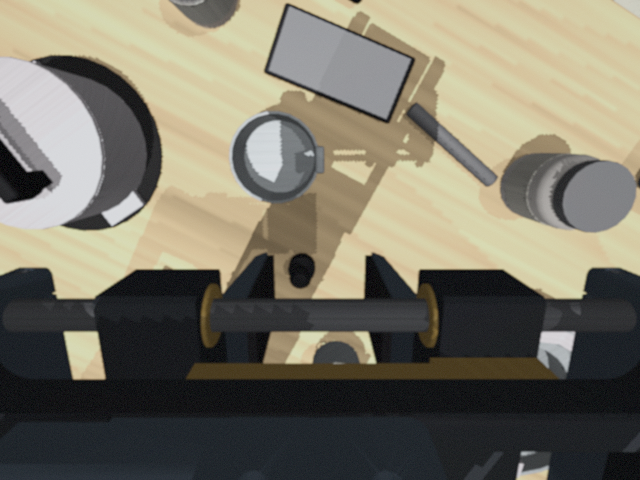

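View pics/t8.png

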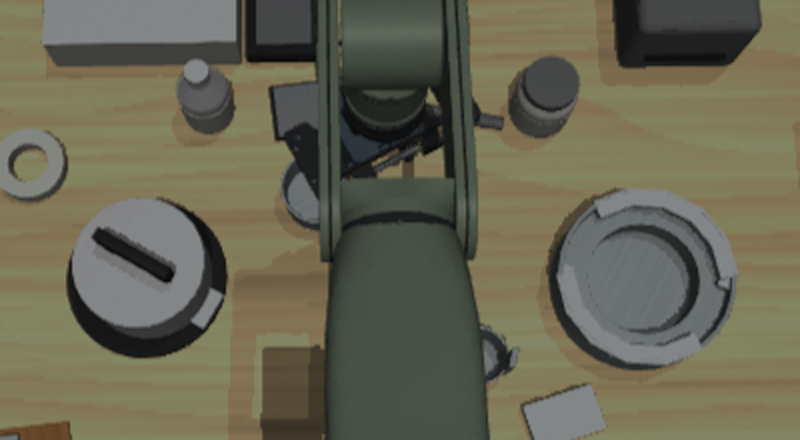

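The wrist view shows the beaker's rim centred near (275,157) and its tab at (320,159), pointing almost along tool +z. The lid stands on the mat and the drum is open. Next I'll fit this beaker from the wrist mask.

```bash
python3 - <<'E'
from h import *
st=env.state(); print(st['ee_pos'],st['ee_rot'])
env.grab_frame('wrist')
m=best('wrist',['beaker_a','beaker_b','beaker_c'],(278,157))
for x0 in ((643,79,47,-63),(640,80,47,-70)):
    print(fit([('wrist',m,st)],lambda x,y,yaw:beaker_parts(x,y,47,yaw),(x0[0],x0[1],x0[3]),(6,6,8)))
ys,xs=np.where(m>0);print(xs.min(),xs.max(),ys.min(),ys.max())
# direct: tab top centre
print(plane('wrist',(320.5,159),105,st), plane('wrist',(274,157),55,st))
f=save('wrist','w9.png',(210,90,360,220),5)
E
```

```text
[611.85149625  12.49880665 257.98408792] [-8.99942376e+01  3.66567351e-03 -1.52402941e+02]
(array([640.17312572,  79.15632443, -61.74785616]), np.float64(0.9645557403564453))
(array([640.29745638,  79.09221304, -62.19258966]), np.float64(0.9644055962562561))
230 324 111 203
[663.68272914  38.30653295 105.        ] [641.91268623  80.73317571  55.        ]
```

View pics/w9.png

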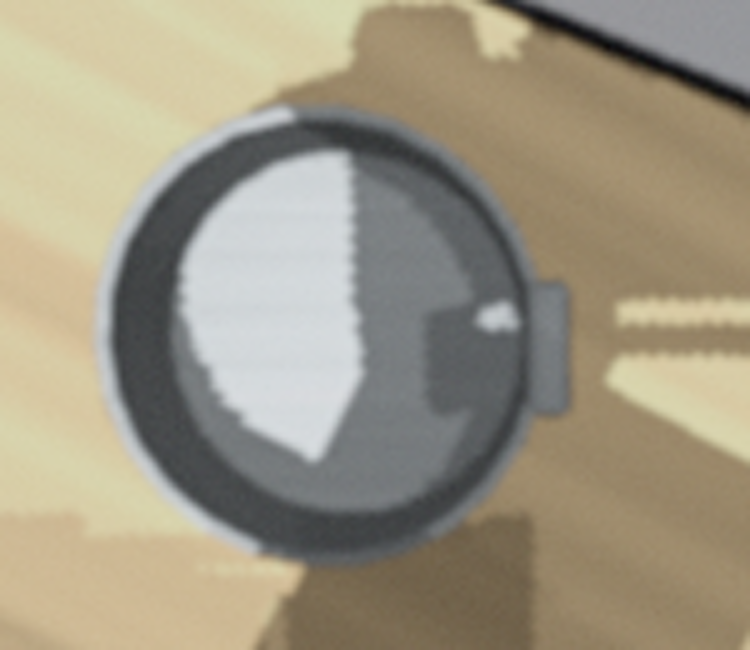

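```bash
python3 -m handwheel '[[0.5,[-15,0,0.3],[0,0,0]],[0.5,[-20,0,0.3],[0,0,0]],[0.5,[-15,10,0.3],[0,0,0]],[0.5,[-7,20,0.3],[0,0,0]],[0.5,[0,30,0],[0,0,0]],[0.5,[0,30,0],[0,0,0]],[0.5,[0,30,0],[0,0,0]],[0.5,[0,10,0],[0,0,0]],[0.5,[0,0,0],[0,0,0]],[0.5,[0,0,0],[0,0,0]]]'; python3 - <<'E'
from h import *
st=stat(); save('wrist','w10.png');
print(st['ee_pos'])
E
```

```text
time_s: 17.57
ee_pos: [663.5, 37.7, 128.6]
ee_rot: [-90.0, 0.0, -152.4]
force: [-0.4, -0.8, -0.5]
gripper_width: 45.8
t 17.57 pos [663.5  37.7 128.6] rot [ -90.     0.  -152.4] F [-0.4 -0.8 -0.5] T [ 0.03 -0.02 -0.03] w 45.8 q [ 2. 30. 84. -0. 66. 65.]
[663.51109849  37.70243426 128.57889361]
```

View pics/w10.png

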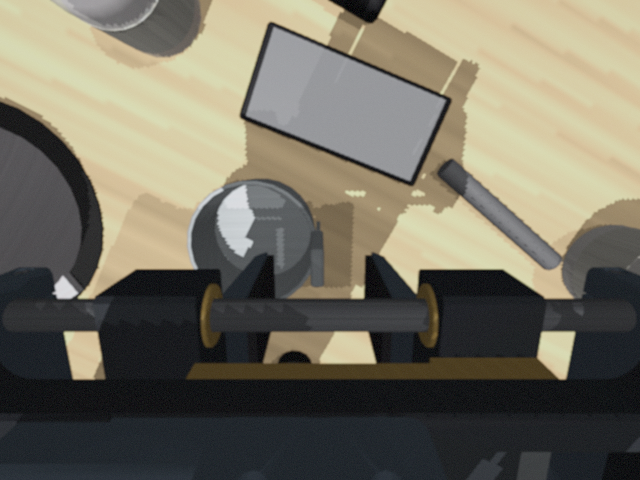

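```bash
python3 -m handwheel '[[0.5,[0,15,0],[0,0,0]],[0.5,[0,20,0],[0,0,0]],[0.5,[0,15,0],[0,0,0]],[0.5,[0,8,0],[0,0,0]],[0.5,[0,2,0],[0,0,0]],[0.5,[0,0,0],[0,0,0]],[0,[0,0,0],[0,0,0]],[0,[0,0,0],[0,0,0]],[0,[0,0,0],[0,0,0]],[0,[0,0,0],[0,0,0]]]' 20; python3 -m handwheel '[[0,[0,0,0],[0,0,0]],[0,[0,0,0],[0,0,0]],[0,[0,0,0],[0,0,0]],[0,[0,0,0],[0,0,0]],[0,[0,0,0],[0,0,0]],[0,[0,0,0],[0,0,0]],[0,[0,0,0],[0,0,0]],[0,[0,0,0],[0,0,0]],[0,[0,0,0],[0,0,0]],[0,[0,0,0],[0,0,0]]]' 20
```

```text
time_s: 18.45
ee_pos: [663.4, 37.8, 68.8]
ee_rot: [-90.0, 0.1, -152.4]
force: [-0.4, -0.6, 0.2]
gripper_width: 21.8
time_s: 19.28
ee_pos: [662.9, 38.0, 68.2]
ee_rot: [-90.0, 0.0, -152.4]
force: [-2.1, 1.4, 5.9]
gripper_width: 7.6
```

```bash
python3 -m handwheel '[[0,[0,-3,0],[0,0,0]],[0,[0,-5,0],[0,0,0]],[0,[0,-8,0],[0,0,0]],[0,[0,-14,0],[0,0,0]],[0,[0,-20,0],[0,0,0]],[0,[0,-25,0],[0,0,0]],[0,[0,-25,0],[0,0,0]],[0,[0,-25,0],[0,0,0]],[0,[0,-15,0],[0,0,0]],[0,[0,0,0],[0,0,0]]]' 35; python3 - <<'E'
from h import *
st=stat(); save('wrist','w11.png');save('scene','s11.png',(180,120,420,340),3)
E
```

```text
time_s: 20.12
ee_pos: [665.2, 37.5, 212.8]
ee_rot: [-89.7, 0.5, -152.4]
force: [1.4, 0.5, -0.4]
gripper_width: 7.9
t 20.12 pos [665.2  37.5 212.8] rot [ -89.7    0.5 -152.4] F [ 1.4  0.5 -0.4] T [-0.08 -0.15 -0.01] w 7.9 q [ 2. 26. 77. -0. 76. 65.]
```

View pics/s11.png

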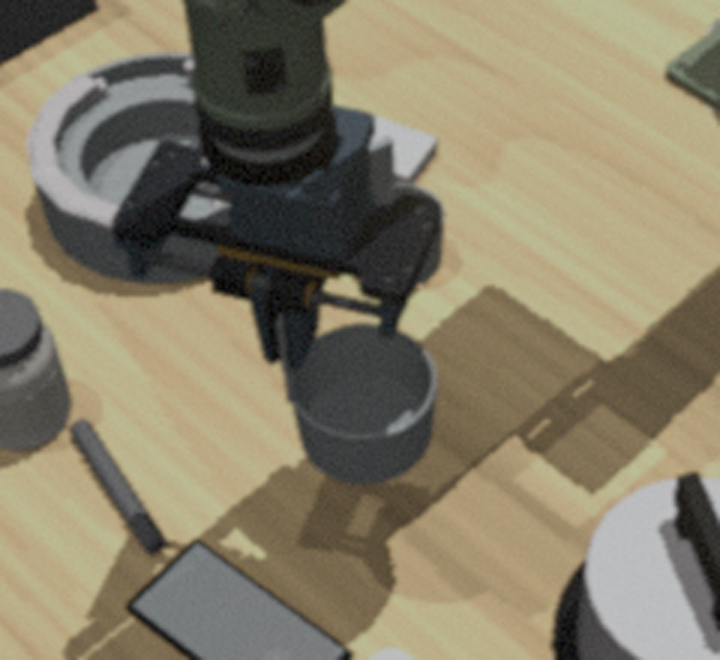

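The beaker is held level by its tab, so I'll carry it to the drum. While moving I'll refine the drum's centre from the open view.

```bash
python3 -m handwheel '[[0,[12,0,12],[0,0,0]],[0,[24,0,24],[0,0,0]],[0,[26,0,26],[0,0,0]],[0,[27,0,28],[0,0,0]],[0,[27,0,28],[0,0,0]],[0,[27,0,28],[0,0,0]],[0,[27,0,28],[0,0,0]],[0,[27,0,28],[0,0,0]],[0,[27,0,28],[0,0,0]],[0,[26,0,26],[0,0,0]]]'; python3 - <<'E'
from h import *
st=stat()
T=cv2.imread('pics/t6.png')[:,:,::-1]
# fit drum from image t6 : dark well floor ellipse & outer
for m in [env.masks_of('top','drum')]: pass
g=cv2.cvtColor(T,cv2.COLOR_RGB2HSV)
sat=(g[:,:,1]<60).astype(np.uint8); sat[:, :415]=0; sat[:,530:]=0; sat[:205]=0; sat[310:]=0
n,l,s,c=cv2.connectedComponentsWithStats(sat); i=1+s[1:,4].argmax();print(s[i])
cnt,_=cv2.findContours((l==i).astype(np.uint8),cv2.RETR_EXTERNAL,cv2.CHAIN_APPROX_NONE)
m=np.zeros((480,640),np.uint8);cv2.drawContours(m,cnt,-1,1,-1)
print(fit([('top',m.astype(np.float32),None)],drum_parts,(521,-309),(6,6)))
cv2.imwrite('pics/dm.png',m*255)
E
```

```text
time_s: 21.05
ee_pos: [557.5, -307.2, 205.9]
ee_rot: [-90.1, -0.2, -152.4]
force: [0.6, 0.8, -1.0]
gripper_width: 7.7
t 21.05 pos [ 557.5 -307.2  205.9] rot [ -90.1   -0.2 -152.4] F [ 0.6  0.8 -1. ] T [-0.08 -0.05  0.  ] w 7.7 q [-30.  24.  82.  -0.  74.  33.]
[ 425  213   94   92 6700]
(array([ 524.67071936, -312.61479588]), np.float64(0.9856224060058594))
```

```bash
python3 -m handwheel '[[0,[16,0,16],[0,0,0]],[0,[11,0,11],[0,0,0]],[0,[5,0,5],[0,0,0]],[0,[0,0,0],[0,0,0]],[0,[0,0,0],[0,0,0]],[0,[0,0,0],[0,0,0]],[0,[0,0,0],[0,0,0]],[0,[0,0,0],[0,0,0]],[0,[0,0,0],[0,0,0]],[0,[0,0,0],[0,0,0]]]'; python3 - <<'E'
from h import *
st=stat();save('wrist','w12.png');save('scene','s12.png',(130,60,400,260),2.9)
E
```

```text
time_s: 21.93
ee_pos: [546.6, -347.6, 208.1]
ee_rot: [-90.0, 0.0, -152.4]
force: [0.5, -0.4, -1.4]
gripper_width: 8.2
t 21.93 pos [ 546.6 -347.6  208.1] rot [ -90.     0.  -152.4] F [ 0.5 -0.4 -1.4] T [-0.04  0.   -0.02] w 8.2 q [-33.  25.  80.  -0.  75.  29.]
```

View pics/w12.png

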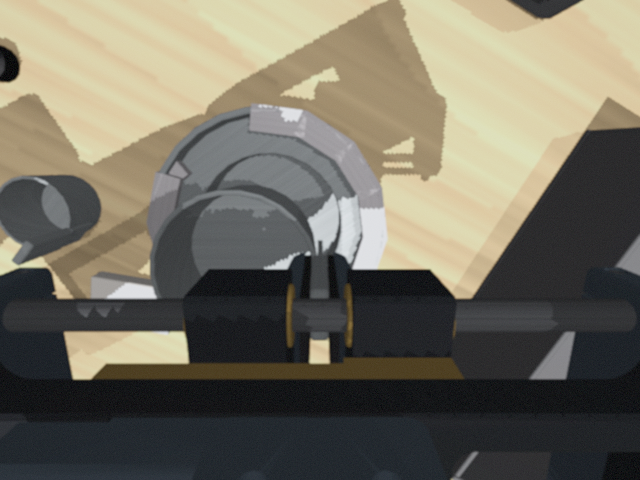

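View pics/s12.png

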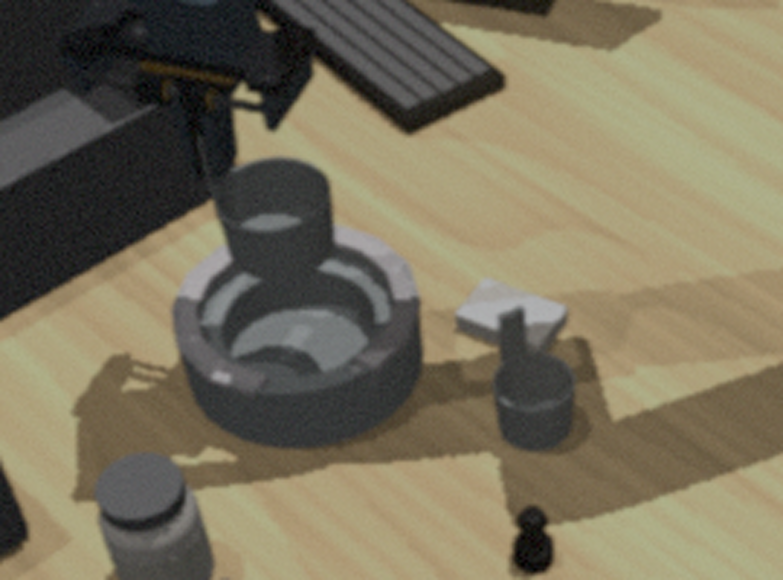

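```bash
python3 -m handwheel '[[0,[4,0,2],[0,0,0]],[0,[0,10,0],[0,0,0]],[0,[0,18,0],[0,0,0]],[0,[0,20,0],[0,0,0]],[0,[0,12,0],[0,0,0]],[0,[0,4,0],[0,0,0]],[0,[0,0,0],[0,0,0]],[0,[0,0,0],[0,0,0]],[0,[0,0,0],[0,0,0]],[0,[0,0,0],[0,0,0]]]'; python3 - <<'E'
from h import *
st=stat();save('wrist','w13.png');save('scene','s13.png',(130,60,400,260),2.9);save('top','t13.png',(400,180,540,330),4)
E
```

```text
time_s: 22.87
ee_pos: [544.3, -352.1, 145.1]
ee_rot: [-89.9, 0.1, -152.4]
force: [-0.5, 0.6, -1.8]
gripper_width: 8.2
t 22.87 pos [ 544.3 -352.1  145.1] rot [-8.990e+01  1.000e-01 -1.524e+02] F [-0.5  0.6 -1.8] T [-0.04 -0.02 -0.03] w 8.2 q [-34.  27.  85.  -0.  67.  28.]
```

View pics/w13.png

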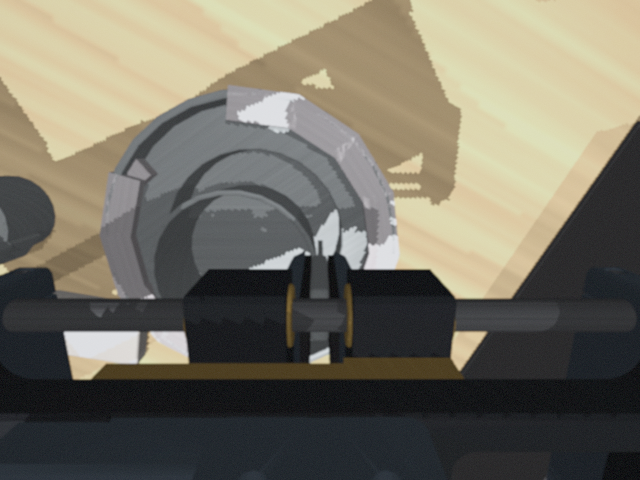

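View pics/s13.png

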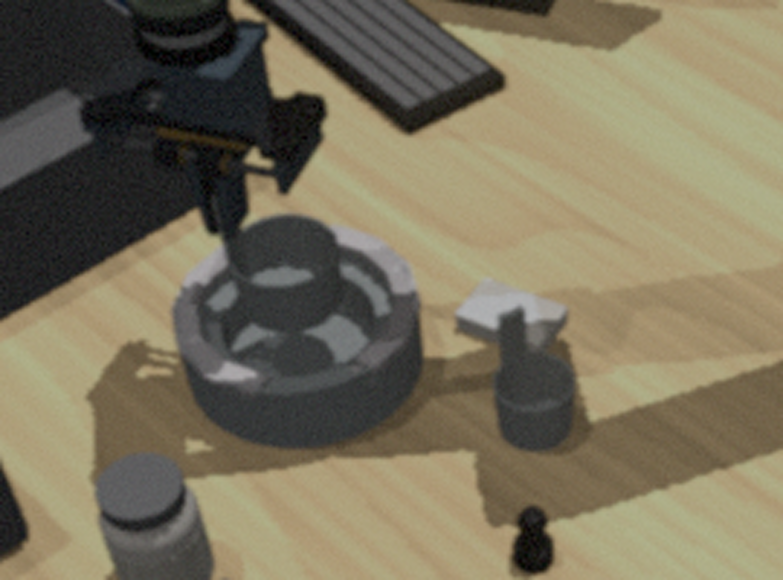

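View pics/t13.png

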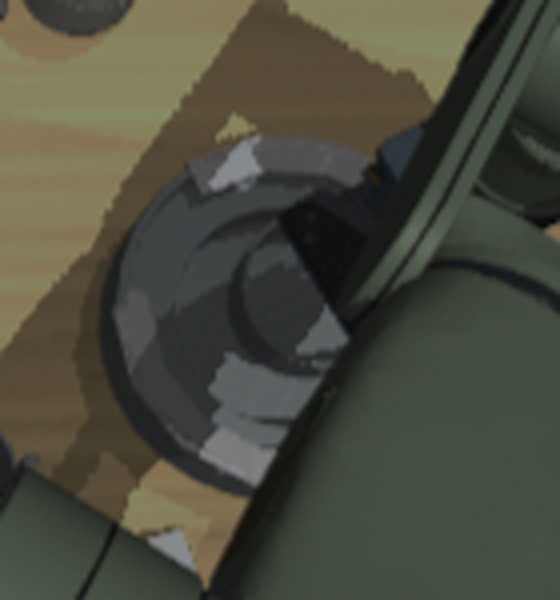

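```bash
python3 -m handwheel '[[0,[0,8,0],[0,0,0]],[0,[0,12,0],[0,0,0]],[0,[0,12,0],[0,0,0]],[0,[0,12,0],[0,0,0]],[0,[0,8,0],[0,0,0]],[0,[0,4,0],[0,0,0]],[0,[0,2,0],[0,0,0]],[0,[0,0,0],[0,0,0]],[0,[0,0,0],[0,0,0]],[0,[0,0,0],[0,0,0]]]'; python3 -m handwheel '[[0,[0,2,0],[0,0,0]],[0,[0,2,0],[0,0,0]],[0,[0,2,0],[0,0,0]],[0,[0,1,0],[0,0,0]],[0,[0,1,0],[0,0,0]],[0,[0,0,0],[0,0,0]],[0,[0,0,0],[0,0,0]],[0,[0,0,0],[0,0,0]],[0,[0,0,0],[0,0,0]],[0,[0,0,0],[0,0,0]]]';
```

```text
time_s: 23.85
ee_pos: [544.2, -352.0, 86.7]
ee_rot: [-89.9, 0.0, -152.4]
force: [-0.0, -0.1, -1.1]
gripper_width: 7.8
time_s: 24.68
ee_pos: [543.8, -351.8, 78.0]
ee_rot: [-90.0, 0.0, -152.4]
force: [0.1, -0.4, -1.2]
gripper_width: 7.7
```

```bash
python3 -m handwheel '[[0,[0,1,0],[0,0,0]],[0,[0,1,0],[0,0,0]],[0,[0,0,0],[0,0,0]],[0.35,[0,0,0],[0,0,0]],[0.35,[0,0,0],[0,0,0]],[0.35,[0,0,0],[0,0,0]],[0.35,[0,0,0],[0,0,0]],[0.35,[0,0,0],[0,0,0]],[0.35,[0,0,0],[0,0,0]],[0.35,[0,0,0],[0,0,0]]]'; python3 - <<'E'
from h import *
st=stat();save('wrist','w14.png');save('scene','s14.png',(130,60,400,260),2.9)
E
```

```text
time_s: 25.52
ee_pos: [543.8, -351.7, 76.0]
ee_rot: [-90.0, 0.0, -152.4]
force: [0.9, 0.6, 0.3]
gripper_width: 32.2
t 25.52 pos [ 543.8 -351.7   76. ] rot [ -90.     0.  -152.4] F [0.9 0.6 0.3] T [0.02 0.02 0.  ] w 32.2 q [-34.  31.  90.  -0.  59.  28.]
```

View pics/s14.png

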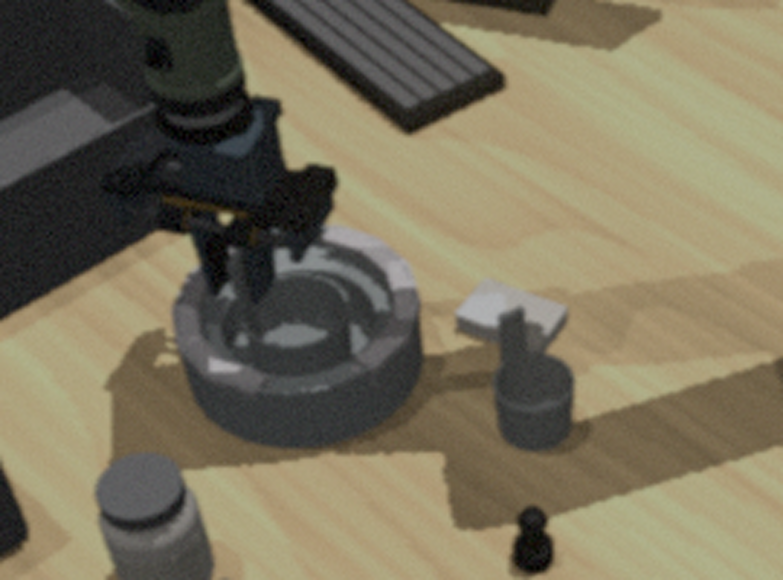

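```bash
python3 -m handwheel '[[0.35,[0,-8,0],[0,0,0]],[0.35,[0,-20,0],[0,0,0]],[0.35,[0,-35,0],[0,0,0]],[0.35,[0,-35,0],[0,0,0]],[0.35,[0,-35,0],[0,0,0]],[0.35,[0,-30,0],[0,0,0]],[0.35,[0,-10,0],[0,0,0]],[0.35,[0,0,0],[0,0,0]],[0.35,[0,0,0],[0,0,0]],[0.35,[0,0,0],[0,0,0]]]'; python3 - <<'E'
from h import *
st=stat();save('wrist','w15.png')
plan(385,-106,250,-194,n=10)
E
```

```text
time_s: 26.45
ee_pos: [542.8, -351.1, 246.7]
ee_rot: [-90.2, -0.1, -152.4]
force: [-0.6, 0.1, -0.8]
gripper_width: 32.1
t 26.45 pos [ 542.8 -351.1  246.7] rot [-9.020e+01 -1.000e-01 -1.524e+02] F [-0.6  0.1 -0.8] T [0.01 0.01 0.  ] w 32.1 q [-34.  24.  76.  -0.  80.  28.]
per-row turn y 4.16 |step| 29.2
[[2.6, -0.4, -29.0], [4.7, -0.4, -28.8], [6.8, -0.4, -28.3], [8.8, -0.4, -27.8], [10.8, -0.4, -27.1], [12.8, -0.4, -26.2], [14.6, -0.4, -25.2], [16.4, -0.4, -24.1], [18.1, -0.4, -22.8], [19.7, -0.4, -21.5]]
```

View pics/w15.png

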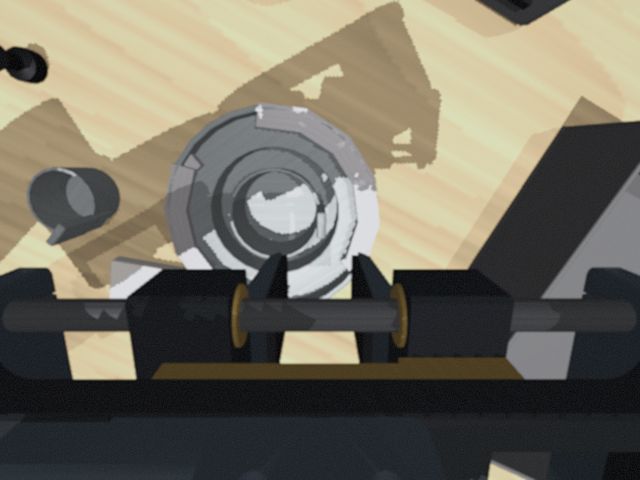

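Beaker B sits upright in the middle of the well, at about (275,205). Next is C.

```bash
python3 -m handwheel '[[0.4,[3,0,-29],[0,4.2,0]],[0.4,[5,0,-29],[0,4.2,0]],[0.4,[7,0,-28],[0,4.2,0]],[0.4,[9,0,-28],[0,4.2,0]],[0.4,[11,0,-27],[0,4.2,0]],[0.4,[13,0,-26],[0,4.2,0]],[0.4,[15,0,-25],[0,4.2,0]],[0.4,[16,0,-24],[0,4.2,0]],[0.4,[18,0,-23],[0,4.2,0]],[0.4,[20,0,-22],[0,4.2,0]]]';python3 -m handwheel '[[0.4,[0,0,0],[0,0,0]],[0.4,[0,0,0],[0,0,0]],[0.4,[0,0,0],[0,0,0]],[0.4,[0,0,0],[0,0,0]],[0.4,[0,0,0],[0,0,0]],[0.4,[0,0,0],[0,0,0]],[0.4,[0,0,0],[0,0,0]],[0.4,[0,0,0],[0,0,0]],[0.4,[0,0,0],[0,0,0]],[0.4,[0,0,0],[0,0,0]]]'; python3 - <<'E'
from h import *
st=stat();save('wrist','w16.png')
E
```

```text
time_s: 27.33
ee_pos: [383.7, -105.1, 247.2]
ee_rot: [-90.0, -0.2, 165.4]
force: [-0.6, -0.2, 0.3]
gripper_width: 36.6
time_s: 28.17
ee_pos: [385.6, -106.4, 248.9]
ee_rot: [-90.0, 0.0, 165.6]
force: [-0.4, -0.0, -0.8]
gripper_width: 36.3
t 28.17 pos [ 385.6 -106.4  248.9] rot [-90.    0.  165.6] F [-0.4 -0.  -0.8] T [0.04 0.04 0.01] w 36.3 q [-17.   1. 106.  -0.  73.  87.]
```

View pics/w16.png

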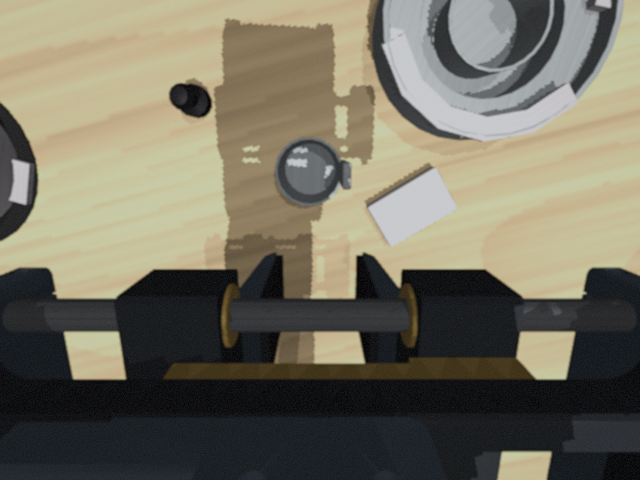

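```bash
python3 - <<'E'
from h import *
st=env.state()
env.grab_frame('wrist')
m=best('wrist',['beaker_a','beaker_b','beaker_c'],(312,172))
for y0 in (-104,-115):
  for r in (35,47):
    print(r,fit([('wrist',m,st)],lambda x,y,yaw:beaker_parts(x,y,r,yaw),(440,-90,y0),(6,6,8)))
print(plane('wrist',(347,176),105,st), plane('wrist',(306,171),55,st))
save('wrist','w17.png',(250,120,400,230),5)
E
```

```text
35 (array([ 429.7314066 , -107.83401703, -105.3151593 ]), np.float64(0.960174560546875))
47 (array([ 418.61042703, -102.15305089,  -77.63890869]), np.float64(0.5653424263000488))
35 (array([ 429.49019761, -107.71698369,  -94.83309392]), np.float64(0.9351212382316589))
47 (array([ 417.83390101, -103.55958991,  -60.95753406]), np.float64(0.5677893757820129))
[ 421.58193765 -141.05615973  105.        ] [ 431.9950467  -104.72155924   55.        ]
```

View pics/w17.png

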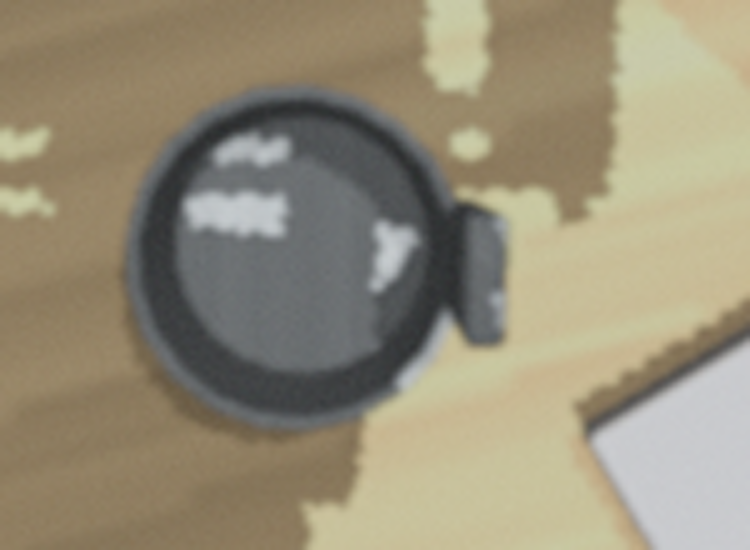

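```bash
python3 -m handwheel '[[0.4,[-14,0,8],[0,0,0]],[0.4,[-15,0,8.5],[0,0,0]],[0.4,[-14.5,10,8.4],[0,0,0]],[0.4,[0,20,0],[0,0,0]],[0.4,[0,30,0],[0,0,0]],[0.4,[0,30,0],[0,0,0]],[0.4,[0,20,0],[0,0,0]],[0.4,[0,10,0],[0,0,0]],[0.4,[0,0,0],[0,0,0]],[0.4,[0,0,0],[0,0,0]]]'; python3 - <<'E'
from h import *
st=stat(); save('wrist','w18.png');
E
```

```text
time_s: 29.2
ee_pos: [422.0, -141.7, 128.7]
ee_rot: [-90.0, -0.0, 165.6]
force: [0.5, 0.8, 0.7]
gripper_width: 36.7
t 29.2 pos [ 422.  -141.7  128.7] rot [-90.   -0.  165.6] F [0.5 0.8 0.7] T [0.08 0.02 0.  ] w 36.7 q [-20.  11. 113.  -0.  56.  84.]
```

View pics/w18.png

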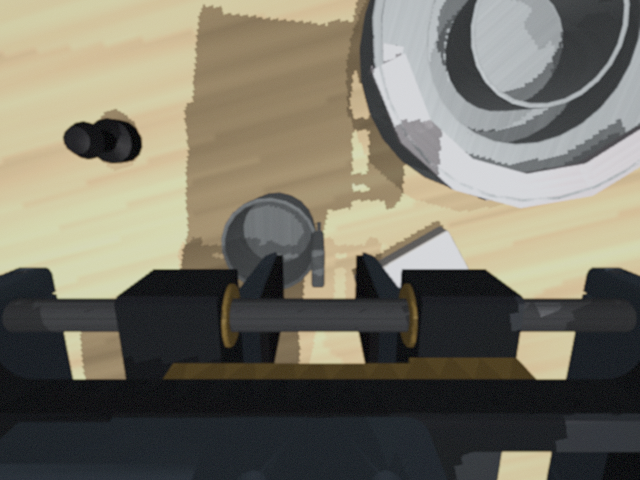

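```bash
python3 -m handwheel '[[0.4,[0,15,0],[0,0,0]],[0.4,[0,20,0],[0,0,0]],[0.4,[0,15,0],[0,0,0]],[0.4,[0,8,0],[0,0,0]],[0.4,[0,2.5,0],[0,0,0]],[0.4,[0,0,0],[0,0,0]],[0,[0,0,0],[0,0,0]],[0,[0,0,0],[0,0,0]],[0,[0,0,0],[0,0,0]],[0,[0,0,0],[0,0,0]]]' 20; python3 -m handwheel '[[0,[0,0,0],[0,0,0]],[0,[0,0,0],[0,0,0]],[0,[0,0,0],[0,0,0]],[0,[0,0,0],[0,0,0]],[0,[0,0,0],[0,0,0]],[0,[0,0,0],[0,0,0]],[0,[0,0,0],[0,0,0]],[0,[0,0,0],[0,0,0]],[0,[0,0,0],[0,0,0]],[0,[0,0,0],[0,0,0]]]' 35; python3 -m handwheel '[[0,[0,-3,0],[0,0,0]],[0,[0,-5,0],[0,0,0]],[0,[0,-8,0],[0,0,0]],[0,[0,-14,0],[0,0,0]],[0,[0,-20,0],[0,0,0]],[0,[0,-25,0],[0,0,0]],[0,[0,-25,0],[0,0,0]],[0,[0,-25,0],[0,0,0]],[0,[0,-15,0],[0,0,0]],[0,[0,0,0],[0,0,0]]]' 35; python3 - <<'E'
from h import *
st=stat(); save('wrist','w19.png');save('scene','s19.png',(180,80,420,300),3)
d=np.radians(-155);print(522+35*np.cos(d),-310+35*np.sin(d))
plan(522+35*np.cos(d),-310+35*np.sin(d),208,-245,n=10)
E
```

```text
time_s: 30.08
ee_pos: [421.9, -141.4, 69.1]
ee_rot: [-90.0, 0.1, 165.6]
force: [0.0, -0.3, 0.3]
gripper_width: 12.7
time_s: 30.92
ee_pos: [421.8, -141.3, 68.9]
ee_rot: [-90.0, 0.1, 165.6]
force: [-0.1, 0.6, 5.2]
gripper_width: 8.1
time_s: 31.75
ee_pos: [423.4, -142.1, 212.2]
ee_rot: [-89.9, 0.5, 165.6]
force: [0.5, -0.3, -1.0]
gripper_width: 7.7
t 31.75 pos [ 423.4 -142.1  212.2] rot [-89.9   0.5 165.6] F [ 0.5 -0.3 -1. ] T [ 0.07 -0.01  0.03] w 7.7 q [-20.   6. 106.  -0.  67.  84.]
490.2792274537172 -324.7916391609245
per-row turn y 5.06 |step| 19.6
[[-11.3, 0.1, 16.1], [-12.6, 0.1, 15.0], [-13.9, 0.1, 13.8], [-15.1, 0.1, 12.6], [-16.1, 0.1, 11.2], [-17.0, 0.1, 9.7], [-17.8, 0.1, 8.2], [-18.5, 0.1, 6.6], [-19.0, 0.1, 4.9], [-19.3, 0.1, 3.2]]
```

View pics/s19.png

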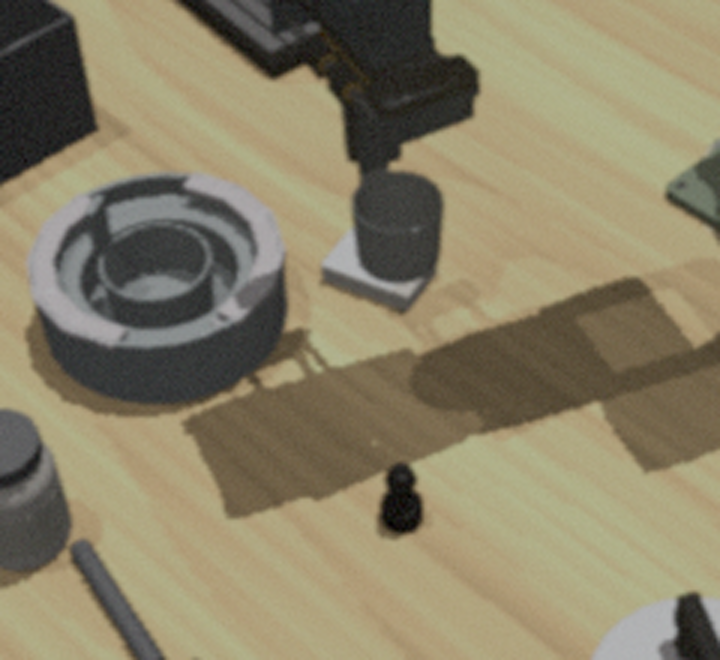

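```bash
python3 -m handwheel '[[0,[-11,0,16],[0,5,0]],[0,[-13,0,15],[0,5,0]],[0,[-14,0,14],[0,5,0]],[0,[-15,0,12.5],[0,5,0]],[0,[-16,0,11],[0,5,0]],[0,[-17,0,10],[0,5,0]],[0,[-18,0,8],[0,5,0]],[0,[-18.5,0,6.5],[0,5,0]],[0,[-19,0,5],[0,5,0]],[0,[-19,0,3],[0,5,0]]]';  python3 -m handwheel '[[0,[0,0,0],[0,0,0]],[0,[0,0,0],[0,0,0]],[0,[0,0,0],[0,0,0]],[0,[0,0,0],[0,0,0]],[0,[0,0,0],[0,0,0]],[0,[0,0,0],[0,0,0]],[0,[0,0,0],[0,0,0]],[0,[0,0,0],[0,0,0]],[0,[0,0,0],[0,0,0]],[0,[0,0,0],[0,0,0]]]'; python3 - <<'E'
from h import *
st=stat(); save('wrist','w20.png')
a=np.radians(psi(st)+90);print('C centre',st['ee_pos'][:2]-35*np.array([np.cos(a),np.sin(a)]))
print(plane('wrist',(276,205),63,dict(ee_pos=np.array([543.5,-351.5,248.]),ee_rot=np.array([-90,0,-152.4]))))
E
```

```text
time_s: 32.68
ee_pos: [490.7, -324.6, 206.0]
ee_rot: [-89.9, -0.2, 115.3]
force: [0.3, -0.1, -0.8]
gripper_width: 8.3
time_s: 33.52
ee_pos: [491.5, -324.1, 208.6]
ee_rot: [-90.0, 0.0, 115.6]
force: [0.2, 0.6, -1.2]
gripper_width: 7.8
t 33.52 pos [ 491.5 -324.1  208.6] rot [-90.    0.  115.6] F [ 0.2  0.6 -1.2] T [ 0.09 -0.01  0.02] w 7.8 q [-35.  20.  88.  -0.  72. 120.]
C centre [ 523.07321376 -309.01136127]
[ 533.51142012 -307.82303532   63.        ]
```

View pics/w20.png

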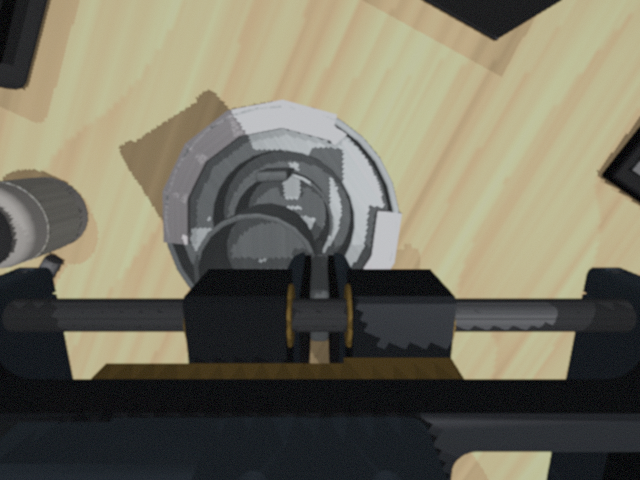

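```bash
python3 - <<'E'
from h import *
st=env.state()
f=env.grab_frame('wrist')[:,:,::-1].copy()
g=cv2.resize(f[80:300,140:420],None,fx=2.8,fy=2.8,interpolation=cv2.INTER_CUBIC)
def dr(P,col):
    p=(proj('wrist',P,st)-[140,80])*2.8;cv2.polylines(g,[p.astype(np.int32).reshape(-1,1,2)],True,col,1)
dr(circ(522,-310,47,63),(0,0,255)); dr(circ(522,-310,106,70),(0,255,0)); dr(circ(522,-310,67,50),(255,0,0))
cv2.imwrite('pics/w21.png',g);print(g.shape)
E
```

```text
(616, 784, 3)
```

View pics/w21.png

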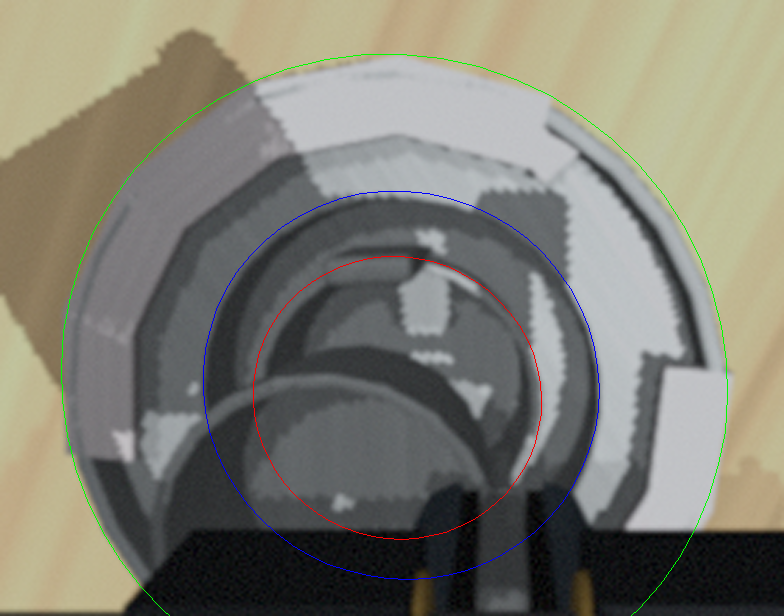

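The overlays at (522,-310) match the drum edge, the well and beaker B's rim. C's centre is at (523,-309), so I'll lower it.

```bash
python3 -m handwheel '[[0,[0,8,0],[0,0,0]],[0,[0,15,0],[0,0,0]],[0,[0,20,0],[0,0,0]],[0,[0,20,0],[0,0,0]],[0,[0,15,0],[0,0,0]],[0,[0,12,0],[0,0,0]],[0,[0,8,0],[0,0,0]],[0,[0,4,0],[0,0,0]],[0,[0,0,0],[0,0,0]],[0,[0,0,0],[0,0,0]]]';python3 -c "
from h import *
stat()"; python3 -m handwheel '[[0,[0,5,0],[0,0,0]],[0,[0,5,0],[0,0,0]],[0,[0,4,0],[0,0,0]],[0,[0,3,0],[0,0,0]],[0,[0,2,0],[0,0,0]],[0,[0,1,0],[0,0,0]],[0,[0,0,0],[0,0,0]],[0,[0,0,0],[0,0,0]],[0,[0,0,0],[0,0,0]],[0,[0,0,0],[0,0,0]]]'
```

```text
time_s: 34.45
ee_pos: [491.8, -324.4, 106.8]
ee_rot: [-90.0, 0.0, 115.6]
force: [0.1, -0.4, -0.7]
gripper_width: 8.1
t 34.45 pos [ 491.8 -324.4  106.8] rot [-90.    0.  115.6] F [ 0.1 -0.4 -0.7] T [ 0.1   0.06 -0.03] w 8.1 q [-35.  24.  97.  -0.  59. 120.]
time_s: 35.28
ee_pos: [491.7, -324.3, 86.7]
ee_rot: [-90.0, 0.0, 115.6]
force: [0.4, -0.0, -1.4]
gripper_width: 7.6
```

```bash
python3 -m handwheel '[[0,[0,2,0],[0,0,0]],[0,[0,2,0],[0,0,0]],[0,[0,1,0],[0,0,0]],[0,[0,0.5,0],[0,0,0]],[0,[0,0,0],[0,0,0]],[0,[0,0,0],[0,0,0]],[0,[0,0,0],[0,0,0]],[0,[0,0,0],[0,0,0]],[0,[0,0,0],[0,0,0]],[0,[0,0,0],[0,0,0]]]'; python3 -m handwheel '[[0.3,[0,0.5,0],[0,0,0]],[0.3,[0,0,0],[0,0,0]],[0.3,[0,0,0],[0,0,0]],[0.3,[0,0,0],[0,0,0]],[0.3,[0,0,0],[0,0,0]],[0.3,[0,0,0],[0,0,0]],[0.3,[0,0,0],[0,0,0]],[0.3,[0,0,0],[0,0,0]],[0.3,[0,0,0],[0,0,0]],[0.3,[0,0,0],[0,0,0]]]'; python3 -m handwheel '[[0.3,[0,-8,0],[0,0,0]],[0.3,[0,-20,0],[0,0,0]],[0.3,[0,-35,0],[0,0,0]],[0.3,[0,-35,0],[0,0,0]],[0.3,[0,-35,0],[0,0,0]],[0.3,[0,-30,0],[0,0,0]],[0.3,[0,-10,0],[0,0,0]],[0.3,[0,0,0],[0,0,0]],[0.3,[0,0,0],[0,0,0]],[0.3,[0,0,0],[0,0,0]]]'; python3 - <<'E'
from h import *
st=stat();save('wrist','w22.png')
E
```

```text
time_s: 36.12
ee_pos: [491.4, -324.2, 81.0]
ee_rot: [-90.0, -0.0, 115.6]
force: [-0.5, 0.6, 0.6]
gripper_width: 7.8
time_s: 36.95
ee_pos: [491.5, -324.2, 80.5]
ee_rot: [-90.0, 0.0, 115.6]
force: [0.3, 0.4, 0.0]
gripper_width: 27.3
time_s: 37.78
ee_pos: [490.6, -323.6, 251.4]
ee_rot: [-89.9, -0.2, 115.6]
force: [0.3, 0.8, -0.6]
gripper_width: 27.4
t 37.78 pos [ 490.6 -323.6  251.4] rot [-89.9  -0.2 115.6] F [ 0.3  0.8 -0.6] T [0.14 0.04 0.04] w 27.4 q [-35.  18.  84.  -0.  78. 120.]
```

View pics/w22.png

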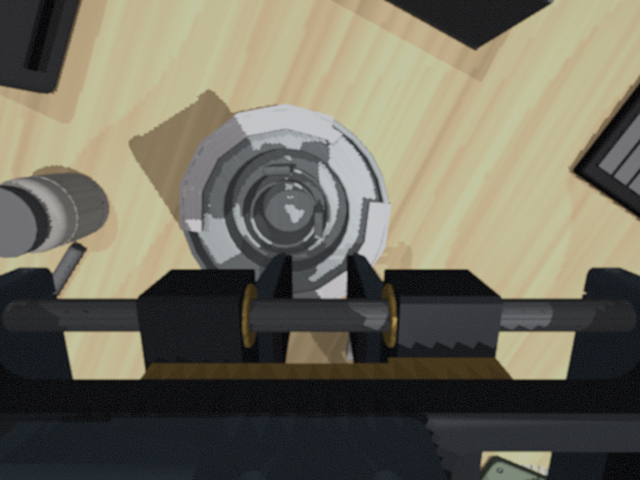

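C is nested inside B, with the well, B and C concentric near (288,205). Now I'll fetch the lid.

```bash
python3 - <<'E'
from h import *
plan(543,293.3,253,-120.4,n=20,start=(491.5,-324.2,253,115.6))
E
```

```text
per-row turn y -6.2 |step| 31.0
[[26.7, -0.0, -15.7], [24.9, -0.0, -18.5], [22.7, -0.0, -21.0], [20.3, -0.0, -23.4], [17.7, -0.0, -25.4], [14.8, -0.0, -27.2], [11.8, -0.0, -28.6], [8.7, -0.0, -29.7], [5.4, -0.0, -30.5], [2.1, -0.0, -30.9], [-1.3, -0.0, -31.0], [-4.6, -0.0, -30.6], [-7.9, -0.0, -30.0], [-11.1, -0.0, -28.9], [-14.1, -0.0, -27.6], [-17.0, -0.0, -25.9], [-19.7, -0.0, -23.9], [-22.2, -0.0, -21.6], [-24.4, -0.0, -19.1], [-26.3, -0.0, -16.3]]
```

```bash
python3 -m handwheel '[[0.5,[26.7,0,-15.7],[0,-6.2,0]],[0.5,[24.9,0,-18.5],[0,-6.2,0]],[0.5,[22.7,0,-21],[0,-6.2,0]],[0.5,[20.3,0,-23.4],[0,-6.2,0]],[0.5,[17.7,0,-25.4],[0,-6.2,0]],[0.5,[14.8,0,-27.2],[0,-6.2,0]],[0.5,[11.8,0,-28.6],[0,-6.2,0]],[0.5,[8.7,0,-29.7],[0,-6.2,0]],[0.5,[5.4,0,-30.5],[0,-6.2,0]],[0.5,[2.1,0,-30.9],[0,-6.2,0]]]'; python3 -m handwheel '[[0.5,[-1.3,0,-31],[0,-6.2,0]],[0.5,[-4.6,0,-30.6],[0,-6.2,0]],[0.5,[-7.9,0,-30],[0,-6.2,0]],[0.5,[-11,0,-29],[0,-6.2,0]],[0.5,[-14,0,-27.6],[0,-6.2,0]],[0.5,[-17,0,-26],[0,-6.2,0]],[0.5,[-19.7,0,-24],[0,-6.2,0]],[0.5,[-22,0,-21.6],[0,-6.2,0]],[0.5,[-24.4,0,-19],[0,-6.2,0]],[0.5,[-26,0,-16],[0,-6.2,0]]]'; python3 -m handwheel '[[0.5,[0,0,0],[0,0,0]],[0.5,[0,0,0],[0,0,0]],[0.5,[0,0,0],[0,0,0]],[0.5,[0,0,0],[0,0,0]],[0.5,[0,0,0],[0,0,0]],[0.5,[0,0,0],[0,0,0]],[0.5,[0,0,0],[0,0,0]],[0.5,[0,0,0],[0,0,0]],[0.5,[0,0,0],[0,0,0]],[0.5,[0,0,0],[0,0,0]]]'; python3 - <<'E'
from h import *
st=stat();save('wrist','w23.png');save('top','t23.png',(150,120,550,340),2)
plan(543,293.3,158,-120.4,n=8)
E
```

```text
time_s: 38.67
ee_pos: [516.4, -14.1, 251.5]
ee_rot: [-90.0, -0.2, 177.9]
force: [0.6, 0.1, 0.2]
gripper_width: 45.4
time_s: 39.5
ee_pos: [541.9, 293.9, 251.2]
ee_rot: [-90.1, -0.2, -120.1]
force: [-0.1, 0.3, -0.1]
gripper_width: 45.4
time_s: 40.33
ee_pos: [542.8, 292.5, 253.5]
ee_rot: [-90.0, 0.0, -120.4]
force: [-0.5, -0.6, -0.5]
gripper_width: 45.5
t 40.33 pos [542.8 292.5 253.5] rot [ -90.     0.  -120.4] F [-0.5 -0.6 -0.5] T [ 0.01 -0.08  0.01] w 45.5 q [27. 21. 80. -0. 79. 58.]
per-row turn y -0.0 |step| 11.9
each [-0.1, 11.9, -0.0]
```

View pics/w23.png

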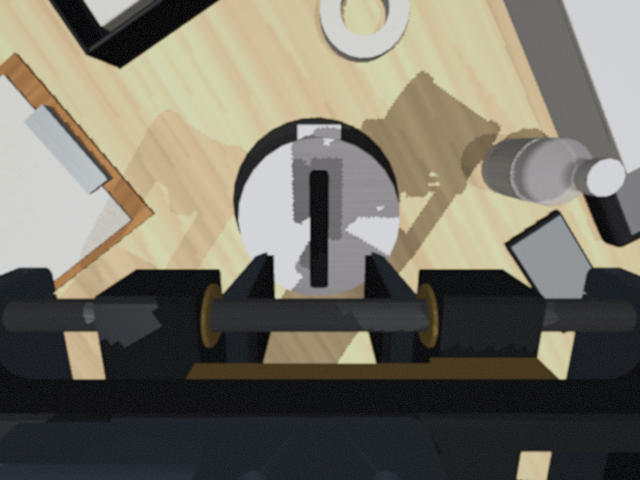

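View pics/t23.png

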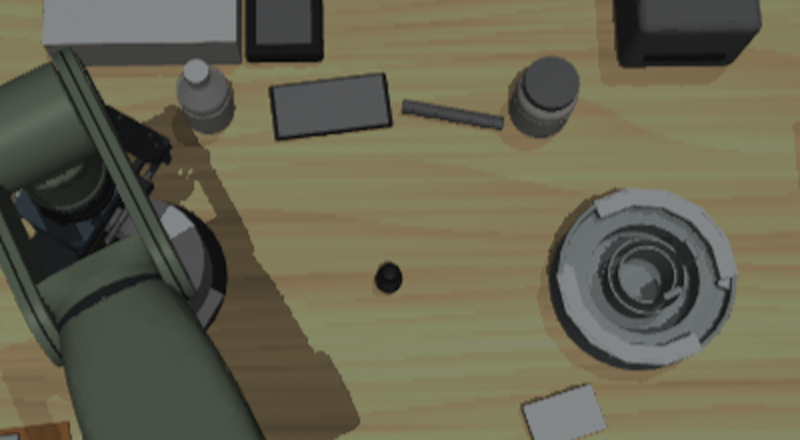

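The bar is centred (column 318) and aligned, and the nest in the drum looks right. I'll go down and grip it.

```bash
python3 -m handwheel '[[0.5,[0,15,0],[0,0,0]],[0.5,[0,25,0],[0,0,0]],[0.5,[0,30,0],[0,0,0]],[0.5,[0,30,0],[0,0,0]],[0.5,[0,25,0],[0,0,0]],[0.5,[0,14,0],[0,0,0]],[0.5,[0,4,0],[0,0,0]],[0.5,[0,0,0],[0,0,0]],[0,[0,0,0],[0,0,0]],[0,[0,0,0],[0,0,0]]]' 35;python3 -m handwheel '[[0,[0,0,0],[0,0,0]],[0,[0,0,0],[0,0,0]],[0,[0,0,0],[0,0,0]],[0,[0,0,0],[0,0,0]],[0,[0,0,0],[0,0,0]],[0,[0,0,0],[0,0,0]],[0,[0,0,0],[0,0,0]],[0,[0,0,0],[0,0,0]],[0,[0,0,0],[0,0,0]],[0,[0,0,0],[0,0,0]]]' 35; python3 -m handwheel '[[0,[0,-3,0],[0,0,0]],[0,[0,-7,0],[0,0,0]],[0,[0,-15,0],[0,0,0]],[0,[0,-25,0],[0,0,0]],[0,[0,-30,0],[0,0,0]],[0,[0,-30,0],[0,0,0]],[0,[0,-30,0],[0,0,0]],[0,[0,-25,0],[0,0,0]],[0,[0,-15,0],[0,0,0]],[0,[0,0,0],[0,0,0]]]' ; python3 - <<'E'
from h import *
st=stat()
plan(522,-309,290,-120.4,n=20)
E
```

```text
time_s: 41.27
ee_pos: [543.7, 293.2, 112.0]
ee_rot: [-89.9, 0.1, -120.4]
force: [0.1, -1.1, -0.2]
gripper_width: 34.9
time_s: 42.1
ee_pos: [543.0, 292.9, 111.3]
ee_rot: [-90.0, 0.1, -120.4]
force: [-1.1, 0.5, 4.9]
gripper_width: 15.9
time_s: 42.93
ee_pos: [544.1, 293.3, 294.3]
ee_rot: [-89.8, 0.3, -120.4]
force: [0.4, 0.6, -2.4]
gripper_width: 15.8
t 42.93 pos [544.1 293.3 294.3] rot [ -89.8    0.3 -120.4] F [ 0.4  0.6 -2.4] T [-0.01 -0.11 -0.02] w 15.8 q [27. 20. 76. -0. 84. 58.]
per-row turn y -0.0 |step| 30.1
each [26.5, 0.2, 14.3]
```

```bash
python3 -m handwheel '[[0,[10,0,5],[0,0,0]],[0,[20,0,11],[0,0,0]],[0,[28,0,15],[0,0,0]],[0,[28,0,15],[0,0,0]],[0,[28,0,15],[0,0,0]],[0,[28,0,15],[0,0,0]],[0,[28,0,15],[0,0,0]],[0,[28,0,15],[0,0,0]],[0,[28,0,15],[0,0,0]],[0,[28,0,15],[0,0,0]]]'; python3 -m handwheel '[[0,[28,0,15],[0,0,0]],[0,[28,0,15],[0,0,0]],[0,[28,0,15],[0,0,0]],[0,[28,0,15],[0,0,0]],[0,[28,0,15],[0,0,0]],[0,[28,0,15],[0,0,0]],[0,[28,0,15],[0,0,0]],[0,[28,0,15],[0,0,0]],[0,[20,0,11],[0,0,0]],[0,[10,0,5],[0,0,0]]]'; python3 - <<'E'
from h import *
st=stat()
plan(522.5,-307.2,st['ee_pos'][2],-120.4,n=1)
E
```

```text
time_s: 43.77
ee_pos: [529.4, 2.5, 287.9]
ee_rot: [-90.2, -0.2, -120.4]
force: [0.6, -0.2, -4.2]
gripper_width: 15.7
time_s: 44.6
ee_pos: [518.0, -286.1, 287.4]
ee_rot: [-90.3, -0.1, -120.6]
force: [0.8, 0.2, -4.3]
gripper_width: 16.0
t 44.6 pos [ 518.  -286.1  287.4] rot [-9.030e+01 -1.000e-01 -1.206e+02] F [ 0.8  0.2 -4.3] T [ 0.06 -0.08 -0.01] w 16.0 q [-30.  18.  80.  -0.  83.   1.]
per-row turn y -0.18 |step| 21.5
each [15.9, -0.0, 14.6]
```

```bash
python3 -m handwheel '[[0,[7,0,6.5],[0,0,0]],[0,[7,0,6],[0,0,0]],[0,[0,0,0],[0,0,0]],[0,[0,0,0],[0,0,0]],[0,[0,0,0],[0,0,0]],[0,[0,0,0],[0,0,0]],[0,[0,0,0],[0,0,0]],[0,[0,0,0],[0,0,0]],[0,[0,0,0],[0,0,0]],[0,[0,0,0],[0,0,0]]]'; python3 - <<'E'
from h import *
st=stat()
plan(522.5,-307.2,st['ee_pos'][2],-120.4,n=1)
E
```

```text
time_s: 45.43
ee_pos: [523.9, -301.3, 290.6]
ee_rot: [-90.0, 0.0, -120.4]
force: [0.2, -1.2, -4.0]
gripper_width: 15.5
t 45.43 pos [ 523.9 -301.3  290.6] rot [ -90.     0.  -120.4] F [ 0.2 -1.2 -4. ] T [-0.06 -0.11  0.03] w 15.5 q [-31.  19.  78.   0.  83.  -1.]
per-row turn y 0.01 |step| 6.1
each [5.8, -0.0, 1.8]
```

```bash
python3 -m handwheel '[[0,[3,0,1],[0,0,0]],[0,[3,0,0.8],[0,0,0]],[0,[0,10,0],[0,0,0]],[0,[0,15,0],[0,0,0]],[0,[0,20,0],[0,0,0]],[0,[0,20,0],[0,0,0]],[0,[0,15,0],[0,0,0]],[0,[0,10,0],[0,0,0]],[0,[0,0,0],[0,0,0]],[0,[0,0,0],[0,0,0]]]'; python3 - <<'E'
from h import *
st=stat();save('wrist','w24.png');save('scene','s24.png',(130,60,400,260),2.9)
E
```

```text
time_s: 46.27
ee_pos: [522.3, -307.7, 200.1]
ee_rot: [-90.0, -0.0, -120.4]
force: [-0.9, -0.2, -3.4]
gripper_width: 16.0
t 46.27 pos [ 522.3 -307.7  200.1] rot [ -90.    -0.  -120.4] F [-0.9 -0.2 -3.4] T [-0.05 -0.12 -0.06] w 16.0 q [-32.  22.  87.  -0.  72.  -1.]
```

View pics/w24.png

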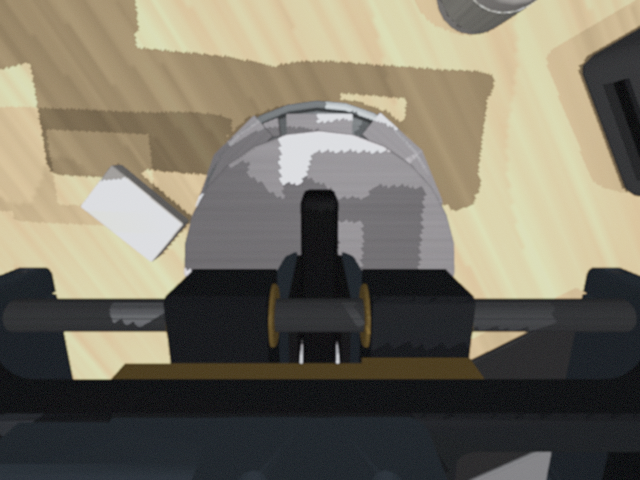

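View pics/s24.png

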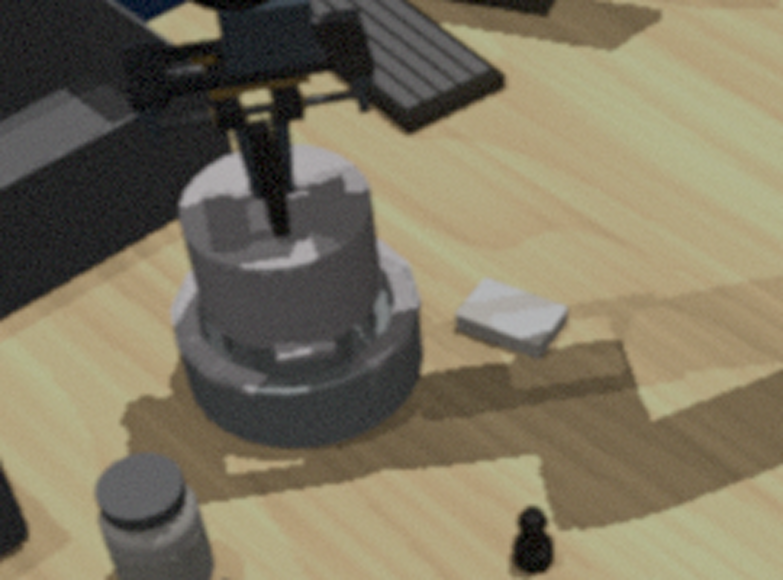

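The lug lines up with the slot, so I'll lower slowly to the ledge (TCP about 159).

```bash
python3 -m handwheel '[[0,[0,4,0],[0,0,0]],[0,[0,5,0],[0,0,0]],[0,[0,5,0],[0,0,0]],[0,[0,4,0],[0,0,0]],[0,[0,3,0],[0,0,0]],[0,[0,2,0],[0,0,0]],[0,[0,0,0],[0,0,0]],[0,[0,0,0],[0,0,0]],[0,[0,0,0],[0,0,0]],[0,[0,0,0],[0,0,0]]]'; python3 -m handwheel '[[0,[0,3,0],[0,0,0]],[0,[0,3,0],[0,0,0]],[0,[0,3,0],[0,0,0]],[0,[0,3,0],[0,0,0]],[0,[0,2,0],[0,0,0]],[0,[0,1,0],[0,0,0]],[0,[0,0,0],[0,0,0]],[0,[0,0,0],[0,0,0]],[0,[0,0,0],[0,0,0]],[0,[0,0,0],[0,0,0]]]'; python3 -c "
from h import *
stat()"
```

```text
time_s: 47.2
ee_pos: [522.5, -307.7, 177.7]
ee_rot: [-90.0, -0.0, -120.4]
force: [0.1, -1.3, -3.3]
gripper_width: 16.0
time_s: 48.03
ee_pos: [522.5, -307.7, 162.7]
ee_rot: [-90.0, -0.0, -120.4]
force: [-1.2, 0.5, -4.3]
gripper_width: 16.1
t 48.03 pos [ 522.5 -307.7  162.7] rot [ -90.    -0.  -120.4] F [-1.2  0.5 -4.3] T [-0.01 -0.02  0.02] w 16.1 q [-32.  23.  90.  -0.  67.  -1.]
```

```bash
python3 -m handwheel '[[0,[0,1,0],[0,0,0]],[0,[0,1,0],[0,0,0]],[0,[0,1,0],[0,0,0]],[0,[0,0.5,0],[0,0,0]],[0,[0,0.5,0],[0,0,0]],[0,[0,0,0],[0,0,0]],[0,[0,0,0],[0,0,0]],[0,[0,0,0],[0,0,0]],[0,[0,0,0],[0,0,0]],[0,[0,0,0],[0,0,0]]]'; python3 -c "
from h import *
stat()"
```

```text
time_s: 48.87
ee_pos: [522.3, -307.7, 159.3]
ee_rot: [-90.0, -0.0, -120.4]
force: [-3.8, 0.5, 4.9]
gripper_width: 15.7
t 48.87 pos [ 522.3 -307.7  159.3] rot [ -90.    -0.  -120.4] F [-3.8  0.5  4.9] T [ 0.37  0.41 -0.02] w 15.7 q [-32.  23.  90.  -0.  66.  -1.]
```

```bash
python3 -m handwheel '[[0,[0,-0.5,0],[0,0,0]],[0,[0,0,0],[0,4,0]],[0,[0,0,0],[0,5,0]],[0,[0,0,0],[0,5,0]],[0,[0,0,0],[0,5,0]],[0,[0,0,0],[0,5,0]],[0,[0,0,0],[0,5,0]],[0,[0,0,0],[0,5,0]],[0,[0,0,0],[0,4,0]],[0,[0,0,0],[0,2,0]]]'; python3 -c "
from h import *
stat()"
```

```text
time_s: 49.7
ee_pos: [523.2, -307.9, 159.2]
ee_rot: [-89.9, 0.1, -160.5]
force: [-0.5, -0.2, 3.4]
gripper_width: 15.6
t 49.7 pos [ 523.2 -307.9  159.2] rot [-8.990e+01  1.000e-01 -1.605e+02] F [-0.5 -0.2  3.4] T [0.21 0.07 0.24] w 15.6 q [-32.  23.  90.   0.  66.  39.]
```

```bash
python3 -m handwheel '[[0,[0,0,0],[0,3,0]],[0,[0,0,0],[0,3,0]],[0,[0,0,0],[0,3,0]],[0,[0,0,0],[0,3,0]],[0,[0,0,0],[0,2,0]],[0,[0,0,0],[0,2,0]],[0,[0,0,0],[0,2,0]],[0,[0,0,0],[0,0,0]],[0,[0,0,0],[0,0,0]],[0,[0,0,0],[0,0,0]]]'; python3 -c "
from h import *
stat()";  python3 -m handwheel '[[0,[0,0,0],[0,1,0]],[0,[0,0,0],[0,1,0]],[0,[0,0,0],[0,1,0]],[0,[0,0,0],[0,1,0]],[0,[0,0,0],[0,0,0]],[0,[0,0,0],[0,0,0]],[0,[0,0,0],[0,0,0]],[0,[0,0,0],[0,0,0]],[0,[0,0,0],[0,0,0]],[0,[0,0,0],[0,0,0]]]'; python3 -c "
from h import *
stat()"
```

```text
time_s: 50.53
ee_pos: [523.2, -307.9, 159.3]
ee_rot: [-90.0, 0.1, -178.4]
force: [1.4, -0.4, 3.1]
gripper_width: 15.8
t 50.53 pos [ 523.2 -307.9  159.3] rot [-9.000e+01  1.000e-01 -1.784e+02] F [ 1.4 -0.4  3.1] T [ 0.05 -0.05 -0.13] w 15.8 q [-32.  23.  90.   0.  66.  57.]
time_s: 51.37
ee_pos: [522.6, -307.7, 159.3]
ee_rot: [-90.0, 0.0, 177.6]
force: [1.4, -0.7, 6.3]
gripper_width: 15.7
t 51.37 pos [ 522.6 -307.7  159.3] rot [-90.    0.  177.6] F [ 1.4 -0.7  6.3] T [-0.04 -0.13 -0.08] w 15.7 q [-32.  23.  90.   0.  66.  61.]
```

```bash
for i in 1 2; do python3 -m handwheel '[[0,[0,0,0],[0,1,0]],[0,[0,0,0],[0,1,0]],[0,[0,0,0],[0,0,0]],[0,[0,0,0],[0,0,0]],[0,[0,0,0],[0,0,0]],[0,[0,0,0],[0,0,0]],[0,[0,0,0],[0,0,0]],[0,[0,0,0],[0,0,0]],[0,[0,0,0],[0,0,0]],[0,[0,0,0],[0,0,0]]]' >/dev/null; python3 -c "
from h import *
stat()"; done
```

```text
t 52.2 pos [ 522.5 -307.7  159.2] rot [-90.    0.  175.6] F [-0.6  0.7  6.1] T [ 0.02 -0.08  0.05] w 15.6 q [-32.  23.  90.  -0.  66.  63.]
t 53.03 pos [ 522.3 -308.2  159.2] rot [-89.9   0.  173.8] F [ 1.  -1.5  5.9] T [-0.09 -0.04  0.94] w 15.8 q [-32.  23.  90.  -0.  66.  65.]
```

The turning torque jumped to 0.94 N m at about ψ = -186, where the stop is expected. I'll press a little more to confirm.

```bash
python3 -m handwheel '[[0,[0,0,0],[0,1,0]],[0,[0,0,0],[0,1,0]],[0,[0,0,0],[0,0,0]],[0,[0,0,0],[0,0,0]],[0,[0,0,0],[0,0,0]],[0,[0,0,0],[0,0,0]],[0,[0,0,0],[0,0,0]],[0,[0,0,0],[0,0,0]],[0,[0,0,0],[0,0,0]],[0,[0,0,0],[0,0,0]]]' >/dev/null; python3 -c "
from h import *
stat()"; python3 -m handwheel '[[0,[0,0,0],[0,1,0]],[0,[0,0,0],[0,1,0]],[0,[0,0,0],[0,0,0]],[0,[0,0,0],[0,0,0]],[0,[0,0,0],[0,0,0]],[0,[0,0,0],[0,0,0]],[0,[0,0,0],[0,0,0]],[0,[0,0,0],[0,0,0]],[0,[0,0,0],[0,0,0]],[0,[0,0,0],[0,0,0]]]' >/dev/null; python3 -c "
from h import *
stat()"
```

```text
t 53.87 pos [ 522.4 -308.3  159.3] rot [-89.9   0.  171.8] F [ 0.5 -1.   5.1] T [-0.16 -0.11  1.28] w 16.5 q [-32.  23.  90.  -0.  66.  67.]
t 54.7 pos [ 522.7 -308.3  159.3] rot [-8.990e+01  1.000e-01  1.697e+02] F [ 0.4 -3.2  4.8] T [-0.28 -0.2   1.4 ] w 17.6 q [-32.  23.  90.  -0.  66.  69.]
```

The jaws are now being wedged open around a stationary bar, so the lid is at its stop. I'll back off the twist, release and rise.

```bash
python3 -m handwheel '[[0,[0,0,0],[0,-2,0]],[0,[0,0,0],[0,-1.5,0]],[0.4,[0,0,0],[0,0,0]],[0.4,[0,0,0],[0,0,0]],[0.4,[0,0,0],[0,0,0]],[0.4,[0,0,0],[0,0,0]],[0.4,[0,0,0],[0,0,0]],[0.4,[0,0,0],[0,0,0]],[0.4,[0,0,0],[0,0,0]],[0.4,[0,0,0],[0,0,0]]]'; python3 -m handwheel '[[0.4,[0,-10,0],[0,0,0]],[0.4,[0,-20,0],[0,0,0]],[0.4,[0,-30,0],[0,0,0]],[0.4,[0,-35,0],[0,0,0]],[0.4,[0,-35,0],[0,0,0]],[0.4,[0,-30,0],[0,0,0]],[0.4,[0,-10,0],[0,0,0]],[0.4,[0,0,0],[0,0,0]],[0.4,[0,0,0],[0,0,0]],[0.4,[0,0,0],[0,0,0]]]'; python3 - <<'E'
from h import *
st=stat();f=save('wrist','w25.png',(160,60,480,290),2.5)
E
```

```text
time_s: 55.53
ee_pos: [522.4, -307.5, 158.9]
ee_rot: [-90.0, -0.0, 173.1]
force: [0.1, 0.2, -0.2]
gripper_width: 36.2
time_s: 56.37
ee_pos: [521.6, -307.2, 326.9]
ee_rot: [-90.1, -0.2, 173.1]
force: [-1.0, 0.1, -1.1]
gripper_width: 36.5
t 56.37 pos [ 521.6 -307.2  326.9] rot [-90.1  -0.2 173.1] F [-1.   0.1 -1.1] T [ 0.02  0.   -0.08] w 36.5 q [-32.  19.  73.  -0.  88.  65.]
```

View pics/w25.png

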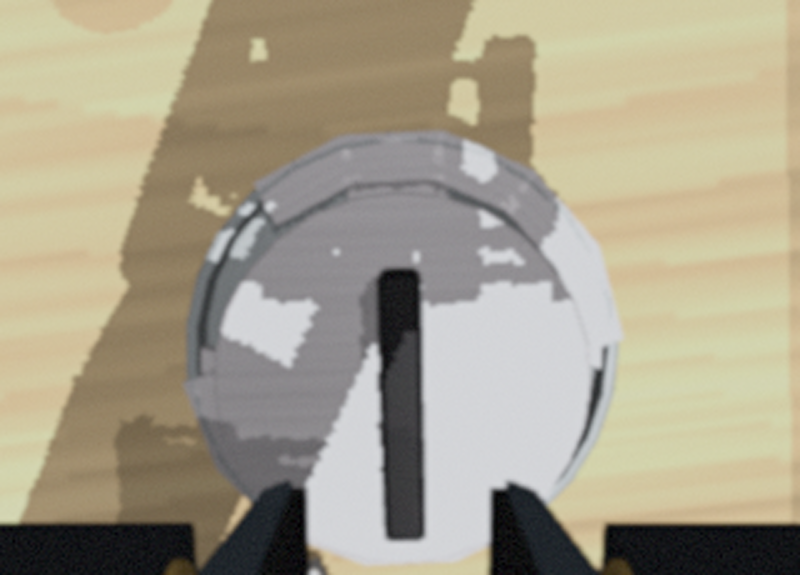

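```bash
python3 - <<'E'
from h import *
st=stat()
f=save('wrist','w26.png',(160,60,480,290),2.5); save('top','t26.png',(150,120,550,340),2);save('scene','s26.png')
c=lambda u,v:(u/2.5+160,v/2.5+60)
P=np.array([plane('wrist',c(*p),187,st) for p in((380,270),(420,270),(386,540),(424,538))])
d=P[:2].mean(0)-P[2:].mean(0);by=np.degrees(np.arctan2(d[1],d[0]));print('bar',P.mean(0),by,np.linalg.norm(d))
ang=[]
for p in((258,190),(187,383),(622,342),(550,505)):
    q=plane('wrist',c(*p),70,st);ang.append(np.degrees(np.arctan2(q[1]+310,q[0]-522)));print(q.round(1),ang[-1])
print('slots',(ang[0]+ang[1])/2,(ang[2]+ang[3])/2+180)
E
```

```text
t 56.42 pos [ 521.6 -307.1  326.6] rot [-90.1  -0.2 173.1] F [-0.9 -0.8 -1.1] T [0.07 0.02 0.  ] w 36.6 q [-32.  19.  73.  -0.  88.  65.]
bar [ 522.33123683 -308.77416351  187.        ] -5.8096323991197325 98.51445808553574
[ 608.4 -251.9   70. ] 33.91413241114323
[ 522.6 -202.8   70. ] 89.65595938628012
[ 517.2 -415.5   70. ] -92.62426217028619
[ 438.5 -374.5   70. ] -142.32113202180665
slots 61.78504589871167 62.52730290395358
```

View pics/t26.png

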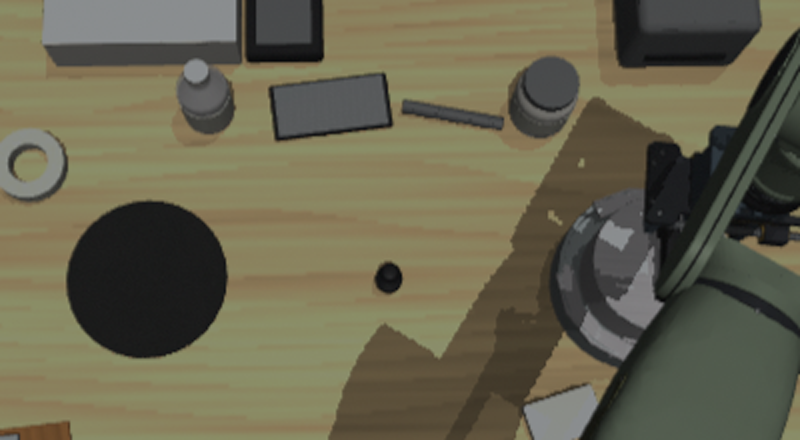

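View pics/s26.png

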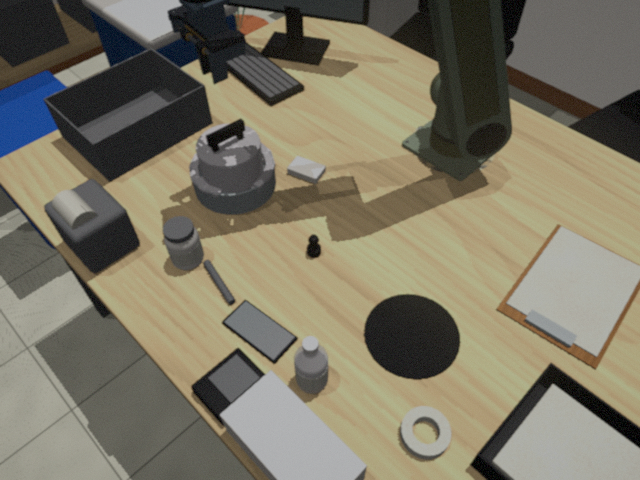

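The bar is at -5.8° and the slots at about 61–62°, which puts the lid at its 66° stop within measuring error. No beaker is left on the desk, the bystanders are in place and the arm is clear.

```bash
python3 -c "
from workcell import env
print(env.job_done())"
```

```text
the job is handed in; nothing more can be done
None
```

The job is done and was handed in at about 56 s of robot time. Both beakers are nested in the drum's well and the lid is back on and locked. The hand-in reports no verdict.

- **Opening:** I turned the lid about 51° anticlockwise, until the wrist picture showed its lug centred in the slot. I then lifted it off and stood it upright on the mat.
- **Beakers:** Only two were on the desk, B and C. B went into the well first. C was knocked a few centimetres aside during the run, so I measured it again before nesting it inside B. Their tabs point about 90° apart. The pictures afterwards showed both upright and concentric.
- **Locking:** With the lid seated on the ledge, I turned it clockwise until the turning torque rose to 0.9–1.4 N m and the jaws began to slip round the still bar.

**Last checks:**
- **Lid angle:** the bar measured -5.8° and the slots 61.8° and 62.5°, a difference of about 68° against the 66° stop. That is within the error of reading the pictures, and the torque also says it is at the stop.
- **Drum centre:** estimates from the two cameras differed by up to 7 mm. I used (522, -310), and an overlay matched the drum, the well and B's rim.
- **Desk:** no beaker is left. The final pictures show no sign that any bystander moved, though I judged that by eye only. The arm was clear of everything at hand-in.

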